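Set up a bar in V-blocks for marking out

TASK

Set up the bar for marking out on the steel plate. First stand the blue V-block squarely on the white mark and the red one squarely on the yellow mark, grooves in line, then stand the screw jack midway between the two blocks, then lay the bar in both grooves with its middle over the jack; last, stand the scribing gauge on the plate behind the bar (the side away from the robot), its scriber pointing straight at the middle of the bar with the tip about 1 cm short of it. Leave the tape measure and the screwdriver where they are.

Things in the scene. Friction and masses are not known exactly. Their poses are not given: they have to be found in the camera images.
- plate: Fixed dark-grey steel surface plate on the bench, 200 x 240 x 25 mm (x, y, z). Origin: centre of its underside; its top is 25 mm above. +x points away from the robot (far side, within 15 degrees), +y to the robot's left. Two painted marks on its top: centres 65 mm left and right of the plate's middle line, 30 mm nearer the robot than its centre.
- mark_white: White painted rectangle on the plate's top, 66 x 50 mm (x, y of the plate, same axes), flat. Origin: its centre, at the level of the plate's top. It may be the left or the right mark.
- mark_yellow: Yellow painted rectangle on the plate's top, otherwise like the white one; 130 mm from it centre to centre, along the plate's y.
- vblock_blue: Loose V-block painted blue, 56 x 40 x 55 mm (x, y, z), about 0.65 kg, standing upright on the bench. Origin: centre of its underside. A 90-degree V-groove, 44 mm wide at the top and 22 mm deep, runs along its y axis (the 40 mm way). Solid below 33 mm height: grasp it there, across 40 or 56 mm. Symmetric under a half turn.
- vblock_red: Loose V-block painted red, same shape, size and axes as the blue one.
- jack: Loose small screw jack: brass round foot 34 mm in diameter and 20 mm high, with a steel screw 14 mm in diameter above it to a total height of 35 mm. 0.16 kg. Origin: centre of its underside, z up. Stands on the bench. When it stands on the plate, its top is 3 mm short of a bar lying in the V-blocks.
- bar: Loose round aluminium bar, 24 mm diameter, 200 mm long, 0.2 to 0.35 kg. Origin: its middle, on its axis; y runs along it. Starts level, axis 38 mm above the bench, in a fixed wooden cradle 50 x 140 mm (36 mm high cheeks at 55 to 70 mm either side of the middle, 8 mm board below; the middle 110 mm of bar is free). In the V-blocks' grooves on the plate its axis is 50 mm above the plate's top.
- gauge: Loose scribing gauge, 0.4 kg: black round foot 50 mm wide, 20 mm high; square steel post 12 x 12 mm on its centre up to 120 mm; brass clamp 20 mm wide at 40 to 60 mm; orange scriber rod 5 mm thick, 50 mm up, pointing along -x, tip 60 mm from the post's centre. Origin: centre of underside. Starts upright, scriber within 35 degrees of towards the robot (world -x). Grasp the post above the clamp.
- tape: Bystander: yellow tape measure, 65 x 35 x 60 mm, standing on the bench. Origin: centre of its underside. Not to be moved.
- screwdriver: Bystander: screwdriver with an orange handle lying on the bench, about 0.2 m long along its x axis, handle to -x. Not to be moved.

How it is judged:
By the outcome, as a careful person would: the job done as asked, in the order asked, and still so for the second after the job is handed in, with the robot touching nothing.
It also fails if it takes over 136 s, if anything falls off the work surface, if the arm or the gripper's body presses on something with over 40 N, if the wrist force passes 120 N, or if a joint passes its speed limit or range.

ROBOT

A 6-joint arm with a two-finger parallel gripper is mounted at the origin on the work surface. World frame = base frame: x ahead of the robot, y to its left, z up, the work surface at z = 0. Lengths are in m, angles in rad, forces in N, time in s.
With the tool pointing down it reaches from about 0.35 to 0.975 m from the base axis. Payload 4.9 kg.
Tool frame: the origin (TCP) lies on the front face of the gripper's body, between the roots of the fingers; the fingertips stand 73 mm ahead of it and the grasp point (between the pads) lies 54 mm ahead of it; z points along the fingers, y is the line along which they close (so a half turn about z gives the same grasp; the last joint's range is limited). The gripper opens to 85 mm and grips with 20 to 120 N. Pads are 22 mm wide; open, the fingers measure 114 mm over their backs; the gripper's body (76 mm by 85 mm) begins 54 mm behind the grasp point. The pads swing forward as they close: fully open they stand 13 mm farther back than shut.
Start: joints at [1.177, 0.053, 1.613, -0, 1.476, -0.119], TCP at [0.17, 0.602, 0.304] pointing down, gripper open.
Joint ranges: [-3.01, 3.01], [-1.01, 2.22], [0.06, 2.58], [-1.02, 4.17], [0.09, 2.62], [-3.14, 3.14]. Speed limits (rad/s): [2.57, 2.57, 3.14, 3.14, 3.14, 3.14].

INTERFACE

Orientations are given as a rotation vector (axis times angle).
In Python, from station import status, imaging, order gives the robot as it stands.
- The arm moves only by the tool arm_command, never from a script. Its argument "increments" is a list of rows, each an object with "slide": the shift along the tool's x, y, z in m, a list of three; "spin": the turn about the tool's z in degrees; "gripper": the opening, from -1 (shut) to 1 (fully open). In form: [{"slide": [x, y, z], "spin": spin, "gripper": gripper}, ...]. A call has 1 to 8 rows; each row is the pose to reach, as a shift and turn from the pose commanded when the call began, along the tool's axes at that moment; what a row does not reach only later rows make up. A row lasts 1/12 s, in which the tool goes at most 41.7 mm and 7.16 degrees, less where a joint would pass 70% of its speed; a pose out of reach is approached as far as the arm can. A call with a gripper value outside its range is refused whole. The fingers move at their own pace and stop on an object; "newtons" is the grip in N (left out, the last holds). Time passes only in rows, so rows that repeat a pose let the fingers close. It gives the time, the measured TCP pose, the force, the opening and the grip force at its end, in the units of the state.
- status.get_obs(): the state, without advancing time (a new reading comes with each control period).
- imaging.get_image(name): name is "scene" or "side" or "wrist"; returns a dict with "frame" (480x640x3 uint8, red, green, blue), "vfov" (degrees; the focal length in pixels is half the picture's height over the tangent of half this angle, whatever the lens; pixels are square), "cx", "cy" (the principal point, pixels), "k1" (the pictures are not rectified: a ray, as slopes to the right and down, at radius r is drawn at 1 + k1 r^2 times it, then the intrinsics apply), "view" (4x4, takes a point from world to camera coordinates); the wrist camera has in their place "mount" (4x4, takes a point from camera to tool coordinates, whose origin is the TCP and whose axes are the flange's). Camera axes: x right, y up, looking along -z (the intrinsics and any distortion apply to the point x, -y, -z); pixel columns grow to the right and rows downward; lengths in m; the calibration is good to about 2 mm. A picture is of the moment at which its call begins: read the wrist's pose just before it. There is no depth.
- order.finish_job(): hands the job in; it is judged then, once.
The state is a dict: "t": time; "q": joint angles; "dq": joint speeds; "effort": joint torques, N m; "tool_pos": TCP position; "tool_rot": TCP orientation; "contact_force": force on the tool from outside, world axes, zero at the start; "wrist_torque": the same for the moment, N m; "opening": finger opening in m; "grip_force": force on a finger pad.
Only numpy, scipy, OpenCV 4.12 (cv2) and the standard library are available. Lean on these libraries where they do the work, as an engineer would, in place of code of your own. Each camera call takes 0.05 s, during which the arm holds its last target. There are 200 camera calls.

## Working session

There is one attempt and no reset: what is moved stays moved. The work goes in short steps, Python scripts to look and compute and a tool call to move; the robot and the scene stay as the last step left them, time stands still between calls to the robot, and variables do not carry over. Pictures are saved under pics/ and viewed, at most 14 in all, crops included, and the job is handed in when it is done.

Besides the shell and the picture viewer there is one more tool, called after "Call:" by a JSON object that holds its "op" and its "data", one argument or row to a line. arm_command: Moves the arm, as the interface text tells. Its arguments: {"type":"object","properties":{"increments":{"type":"array","items":{"type":"object","properties":{"slide":{"type":"array","items":{"type":"number"}},"spin":{"type":"number"},"gripper":{"type":"number"}}}},"newtons":{"type":"number"}},"required":["increments"]}

```bash
ls; mkdir -p pics; cat > h.py <<'E'
import numpy as np, cv2
from station import status, imaging, order
from scipy.spatial.transform import Rotation as R
def grab(n,fn):
    o=status.get_obs(); im=imaging.get_image(n)
    if fn: cv2.imwrite('pics/'+fn,im['frame'][...,::-1])
    m={k:v for k,v in im.items() if k!='frame'}
    if n=='wrist':
        T=np.eye(4);T[:3,:3]=R.from_rotvec(o['tool_rot']).as_matrix();T[:3,3]=o['tool_pos']
        m['c2w']=T@np.array(im['mount'])
    else: m['c2w']=np.linalg.inv(np.array(im['view']))
    np.save('pics/'+fn+'.npy',m,allow_pickle=True)
    return im['frame'],m
def load(fn): return np.load('pics/'+fn+'.npy',allow_pickle=True).item()
def f(m): return 240/np.tan(np.radians(m['vfov'])/2)
def unproj(m,u,v,z):
    F=f(m);d=np.array([(u-m['cx'])/F,(v-m['cy'])/F]);s=d.copy()
    for _ in range(30): s=d/(1+m['k1']*(s@s))
    r=m['c2w'][:3,:3]@np.array([s[0],-s[1],-1]);c=m['c2w'][:3,3]
    return c+r*(z-c[2])/r[2]
def proj(m,p):
    c=np.linalg.inv(m['c2w'])@np.append(p,1);s=np.array([c[0],-c[1]])/-c[2]
    return s*(1+m['k1']*(s@s))*f(m)+[m['cx'],m['cy']]
E
python3 - <<'E'
from h import *
for n in('scene','side'):
    _,m=grab(n,n+'0.png'); print(n,m['c2w'].round(3),m['vfov'],m['k1'])
o=status.get_obs();print(o)
E
```

```text
pics
scene [[ 0.235 -0.682  0.692  1.495]
 [ 0.972  0.177 -0.156 -0.204]
 [-0.016  0.709  0.705  1.056]
 [ 0.     0.     0.     1.   ]] 42.41504210158254 -0.21770013186173118
side [[ 0.785  0.419 -0.457 -0.051]
 [-0.62   0.53  -0.579 -0.697]
 [-0.     0.737  0.675  0.907]
 [ 0.     0.     0.     1.   ]] 51.797180090672505 -0.11932086209781181
{'t': 0.1, 'q': array([ 1.17700490e+00,  5.33256360e-02,  1.61419345e+00,  2.82652538e-05,
        1.47599903e+00, -1.19019292e-01]), 'dq': array([ 2.39735240e-04,  4.84126485e-05, -2.14830098e-03,  2.44020923e-03,
       -1.37137858e-03,  1.05891564e-03]), 'effort': array([ 5.65121936e-04, -3.94904029e+01, -3.71362746e+01, -8.70994472e-05,
        3.89640976e-03, -2.23730513e-05]), 'tool_pos': array([0.1694154 , 0.60114385, 0.30274229]), 'tool_rot': array([-4.30187987e-01, -3.11147800e+00,  2.91395548e-03]), 'contact_force': array([ 0.01800191, -0.02075261, -0.33521638]), 'wrist_torque': array([ 0.01278168,  0.01498818, -0.00170883]), 'grip_force': 0.0, 'opening': 0.08534869816236489}
```

View pics/scene0.png

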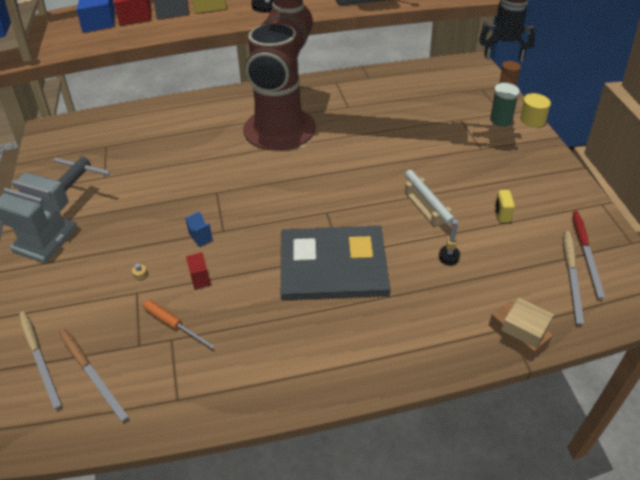

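View pics/side0.png

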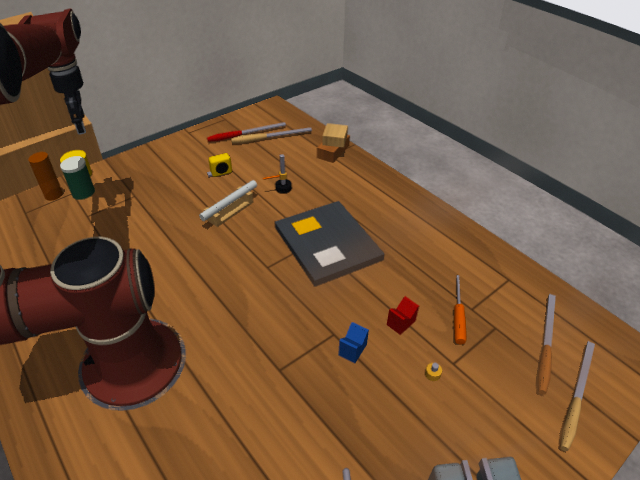

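```bash
python3 - <<'E'
from h import *
m=load('scene0.png');s=load('side0.png')
P={'blue':((200,230),(353,343),.03),'red':((199,270),(403,316),.03),'jack':((139,271),(433,370),.015),'white':((304.5,250),(329,257),.025),'yellow':((361,247.5),(307,226),.025),
'barA':((409,175),(203,215),.04),'barB':((455,229),(256,186),.04),'gaugefoot':((450,256),(284,186),.015),'tape':((506,206),(220,166),.03),'sdh':((146,305),(460,340),.01),'sdt':((212,348),(458,277),.005)}
for k,(a,b,z) in P.items(): print(k,unproj(m,*a,z)[:2].round(3),unproj(s,*b,z)[:2].round(3))
a=cv2.imread('pics/scene0.png');cv2.imwrite('pics/c1.png',cv2.resize(a[190:310,120:280],None,fx=5,fy=5,interpolation=cv2.INTER_CUBIC))
E
```

```text
blue [ 0.403 -0.264] [ 0.393 -0.272]
red [ 0.532 -0.279] [ 0.528 -0.288]
jack [ 0.487 -0.419] [ 0.485 -0.42 ]
white [ 0.525 -0.034] [ 0.52  -0.039]
yellow [0.55  0.094] [0.548 0.088]
barA [0.346 0.281] [0.344 0.285]
barB [0.562 0.321] [0.529 0.303]
gaugefoot [0.619 0.289] [0.611 0.28 ]
tape [0.509 0.483] [0.504 0.471]
sdh [ 0.588 -0.407] [ 0.592 -0.405]
sdt [ 0.733 -0.276] [ 0.739 -0.277]
```

```bash
cat >> h.py <<'E'
def yaw(o=None):
    M=R.from_rotvec((o or status.get_obs())['tool_rot']).as_matrix(); return np.degrees(np.arctan2(M[1,0],M[0,0]))
def plan(*wps,start=None):
    """waypoints x,y,z,yawdeg of TCP, prints tool increments"""
    o=status.get_obs(); c=start or (*o['tool_pos'],yaw(o))
    print('from',np.round(c,4),'t',round(o['t'],2),'open',round(o['opening'],4))
    for w in wps:
        d=np.array(w[:3])-c[:3];a=np.radians(c[3])
        X=np.array([np.cos(a),np.sin(a),0]);Y=np.array([np.sin(a),-np.cos(a),0])
        sp=(c[3]-w[3]+180)%360-180
        print('slide',[round(float(v),4) for v in (d@X,d@Y,-d[2])],'spin',round(sp,2),'rows>=',round(max(np.linalg.norm(d)/.0417,abs(sp)/7.16),1))
        c=w
E
python3 - <<'E'
from h import *
_,m=grab('wrist','w0.png');o=status.get_obs()
print(np.round(m['mount'],3),m['vfov'],m['k1'],yaw())
for p in((320,240),(0,240),(640,240),(320,0),(320,480)):print(unproj(m,*p,0).round(3)-o['tool_pos'].round(3))
plan((.32,.43,.42,180),(.46,.27,.42,180))
E
```

```text
[[ 0.     0.963  0.269  0.069]
 [ 1.    -0.     0.    -0.001]
 [ 0.     0.269 -0.963 -0.071]
 [ 0.     0.     0.     1.   ]] 67.38604729336159 -0.01949122657330739 164.25297220722794
[ 0.03   0.    -0.303]
[-0.065 -0.336 -0.303]
[ 0.124  0.336 -0.303]
[-0.188  0.06  -0.303]
[ 0.348 -0.087 -0.303]
from [  0.1695   0.6012   0.303  164.253 ] t 0.15 open 0.0854
slide [-0.1913, -0.1239, -0.117] spin -15.75 rows>= 6.1
slide [-0.14, -0.16, -0.0] spin 0 rows>= 5.1
```

View pics/c1.png

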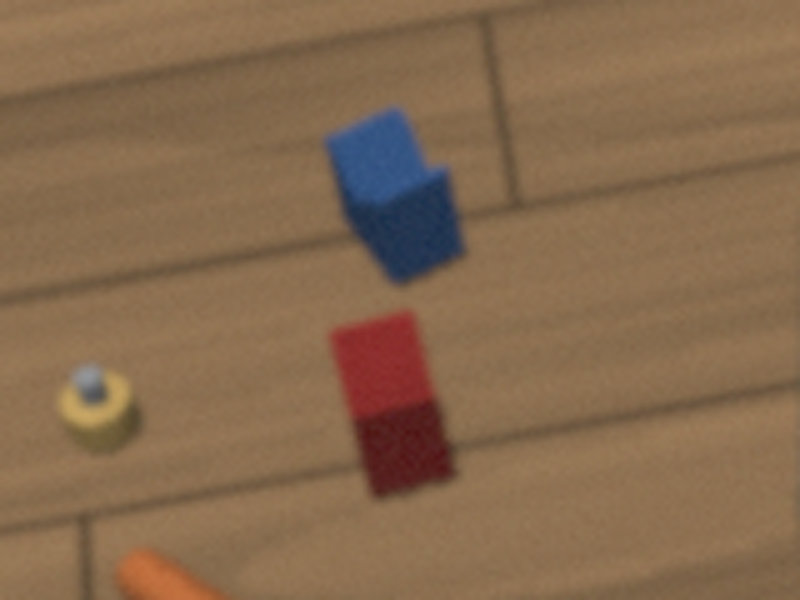

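Call:
{"op": "arm_command", "data": {
  "increments": [
    {"slide": [-0.1913,-0.1239,-0.117],"spin": -15.75,"gripper": 1},
    {"slide": [-0.1913,-0.1239,-0.117],"spin": -15.75,"gripper": 1},
    {"slide": [-0.1913,-0.1239,-0.117],"spin": -15.75,"gripper": 1},
    {"slide": [-0.1913,-0.1239,-0.117],"spin": -15.75,"gripper": 1},
    {"slide": [-0.1913,-0.1239,-0.117],"spin": -15.75,"gripper": 1},
    {"slide": [-0.1913,-0.1239,-0.117],"spin": -15.75,"gripper": 1},
    {"slide": [-0.1913,-0.1239,-0.117],"spin": -15.75,"gripper": 1},
    {"slide": [-0.1913,-0.1239,-0.117],"spin": -15.75,"gripper": 1}
  ]
}}

```text
t: 0.82
tool_pos: [0.3216, 0.4293, 0.4229]
tool_rot: [0.006, 3.139, 0.004]
contact_force: [-1.5, -0.1, -0.4]
opening: 0.0854
grip_force: 0.0
```

Call:
{"op": "arm_command", "data": {
  "increments": [
    {"slide": [-0.14,-0.16,0]},
    {"slide": [-0.14,-0.16,0]},
    {"slide": [-0.14,-0.16,0]},
    {"slide": [-0.14,-0.16,0]},
    {"slide": [-0.14,-0.16,0]},
    {"slide": [-0.14,-0.16,0]},
    {"slide": [-0.14,-0.16,0]},
    {"slide": [-0.14,-0.16,0]}
  ]
}}

```text
validation failed for argument at $.in...
```

```bash
python3 - <<'E'
from h import *
_,m=grab('wrist','w1.png');o=status.get_obs()
plan((.5,.02,.42,180),(.46,-.26,.42,180))
E
```

```text
from [  0.3205   0.43     0.4212 179.8993] t 0.87 open 0.0852
slide [-0.1802, -0.4097, 0.0012] spin -0.1 rows>= 10.7
slide [0.04, -0.28, -0.0] spin 0 rows>= 6.8
```

View pics/w1.png

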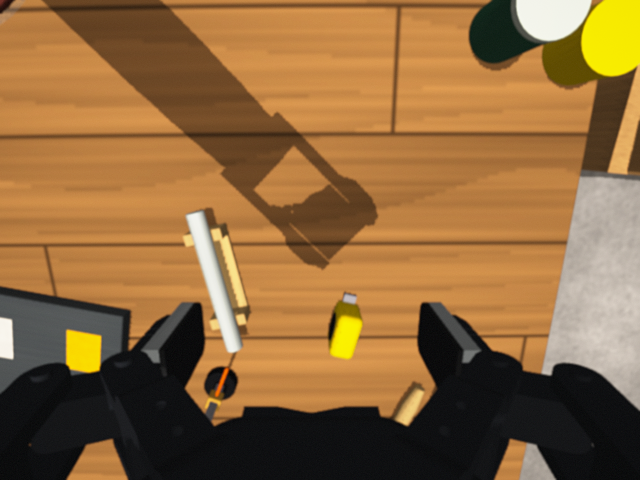

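Call:
{"op": "arm_command", "data": {
  "increments": [
    {"slide": [-0.14,-0.14,0],"spin": 0,"gripper": 1},
    {"slide": [-0.14,-0.14,0],"spin": 0,"gripper": 1},
    {"slide": [-0.14,-0.14,0],"spin": 0,"gripper": 1},
    {"slide": [-0.14,-0.14,0],"spin": 0,"gripper": 1},
    {"slide": [-0.14,-0.14,0],"spin": 0,"gripper": 1},
    {"slide": [-0.14,-0.14,0],"spin": 0,"gripper": 1}
  ]
}}

```text
t: 1.37
tool_pos: [0.4622, 0.2883, 0.4183]
tool_rot: [-0.006, -3.139, 0.004]
contact_force: [0.2, 0.1, 0.0]
opening: 0.0854
grip_force: 0.0
```

Call:
{"op": "arm_command", "data": {
  "increments": [
    {"slide": [-0.14,-0.14,0],"spin": 0,"gripper": 1},
    {"slide": [-0.14,-0.14,0],"spin": 0,"gripper": 1},
    {"slide": [-0.14,-0.14,0],"spin": 0,"gripper": 1},
    {"slide": [-0.14,-0.14,0],"spin": 0,"gripper": 1},
    {"slide": [-0.14,-0.14,0],"spin": 0,"gripper": 1},
    {"slide": [-0.14,-0.14,0],"spin": 0,"gripper": 1},
    {"slide": [-0.14,-0.14,0],"spin": 0,"gripper": 1},
    {"slide": [-0.14,-0.14,0],"spin": 0,"gripper": 1}
  ]
}}

```text
t: 2.03
tool_pos: [0.5994, 0.1522, 0.4194]
tool_rot: [0.003, -3.139, -0.001]
contact_force: [0.2, 0.4, 0.1]
opening: 0.0856
grip_force: 0.0
```

```bash
python3 - <<'E'
from h import *
_,m=grab('wrist','w2.png');o=status.get_obs()
plan((.5,-.28,.42,180))
E
```

```text
from [ 5.992000e-01  1.524000e-01  4.200000e-01 -1.798496e+02] t 2.08 open 0.0852
slide [0.1004, -0.4321, -0.0] spin 0.15 rows>= 10.6
```

View pics/w2.png

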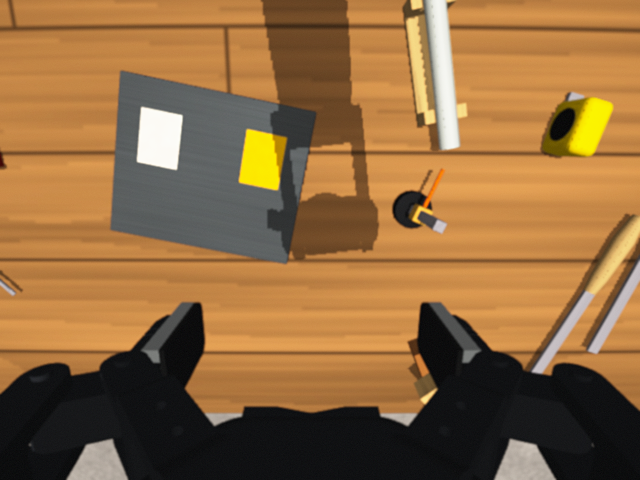

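```bash
python3 - <<'E'
from h import *
m=load('w2.png');a=cv2.imread('pics/w2.png');h=cv2.cvtColor(a,cv2.COLOR_BGR2HSV)
def big(mask):
    c,_=cv2.findContours(mask,0,1);return max(c,key=cv2.contourArea)
reg=np.zeros(a.shape[:2],np.uint8);reg[60:280,100:320]=1
W=(cv2.inRange(h,(0,0,190),(180,60,255))*reg)
Y=(cv2.inRange(h,(20,170,90),(32,255,255))*reg)
Pm=cv2.inRange(h,(0,0,20),(180,110,105))*reg
def world(c,z): return np.array([unproj(m,*(p),z)[:2] for p in c.reshape(-1,2)])
for n,M,z in(('W',W,.025),('Y',Y,.025)):
    c=big(M);w=world(c,z).astype(np.float32);(ce,sz,an)=cv2.minAreaRect(w*1000);print(n,np.round(ce,1),np.round(sz,1),round(an,2))
c=big(cv2.bitwise_or(cv2.bitwise_or(Pm,W),Y));q=cv2.approxPolyDP(c,8,True);print(q.reshape(-1,2).tolist());wq=world(q,.025);print(wq.round(4).tolist())
for i in range(len(wq)):d=wq[(i+1)%len(wq)]-wq[i];print(round(np.linalg.norm(d),4),round(np.degrees(np.arctan2(d[1],d[0])),2))
# fit with manual corners
for n,p,z in(('foot',(412,209),.02),('post',(440,228),.12),('tip',(443,170),.05),('clampjoin',(426,207),.05),('barend far',(449,148),.038),('bar up',(436,0),.038),('tape',(583,127),.06)):print(n,unproj(m,*p,z).round(4))
m1=load('w1.png')
for n,p in(('A',(195,213)),('B',(233,349))):print(n,unproj(m1,*p,.042).round(4))
for n,p,z in(('gfoot',(221,382),.02),):print(n,unproj(m1,*p,z).round(4))
cv2.imwrite('pics/c2.png',cv2.resize(a[50:250,100:480],None,fx=2.1,fy=2.1,interpolation=cv2.INTER_CUBIC))
E
```

```text
W [520.5 -37.7] [51.4 67.5] 78.5
Y [546.2  90.1] [51.  66.9] 78.77
[[122, 71], [111, 228], [285, 262], [315, 112]]
[[0.4426, -0.0741], [0.6346, -0.1144], [0.6814, 0.1167], [0.4892, 0.1565]]
0.1961 -11.84
0.2358 78.54
0.1963 168.32
0.2353 -101.43
foot [0.6092 0.2853 0.02  ]
post [0.6125 0.2881 0.12  ]
tip [0.5566 0.3106 0.05  ]
clampjoin [0.6016 0.2939 0.05  ]
barend far [0.531  0.3197 0.038 ]
bar up [0.3721 0.2898 0.038 ]
tape [0.5063 0.4647 0.06  ]
A [0.3352 0.282  0.042 ]
B [0.531  0.3182 0.042 ]
gfoot [0.6021 0.2906 0.02  ]
```

Call:
{"op": "arm_command", "data": {
  "increments": [
    {"slide": [0.05,-0.225,0],"spin": 0,"gripper": 1},
    {"slide": [0.05,-0.225,0],"spin": 0,"gripper": 1},
    {"slide": [0.05,-0.225,0],"spin": 0,"gripper": 1},
    {"slide": [0.05,-0.225,0],"spin": 0,"gripper": 1},
    {"slide": [0.05,-0.225,0],"spin": 0,"gripper": 1},
    {"slide": [0.05,-0.225,0],"spin": 0,"gripper": 1}
  ]
}}

```text
t: 2.58
tool_pos: [0.5487, -0.0758, 0.4212]
tool_rot: [-0.0, 3.141, -0.002]
contact_force: [0.2, -0.8, 0.8]
opening: 0.0854
grip_force: 0.0
```

Call:
{"op": "arm_command", "data": {
  "increments": [
    {"slide": [0.05,-0.225,0],"spin": 0,"gripper": 1},
    {"slide": [0.05,-0.225,0],"spin": 0,"gripper": 1},
    {"slide": [0.05,-0.225,0],"spin": 0,"gripper": 1},
    {"slide": [0.05,-0.225,0],"spin": 0,"gripper": 1},
    {"slide": [0.05,-0.225,0],"spin": 0,"gripper": 1},
    {"slide": [0.05,-0.225,0],"spin": 0,"gripper": 1},
    {"slide": [0.05,-0.225,0],"spin": 0,"gripper": 1},
    {"slide": [0.05,-0.225,0],"spin": 0,"gripper": 1}
  ]
}}

```text
t: 3.25
tool_pos: [0.5002, -0.2988, 0.4207]
tool_rot: [-0.0, 3.142, 0.002]
contact_force: [0.4, -0.0, 0.7]
opening: 0.0858
grip_force: 0.0
```

```bash
python3 - <<'E'
from h import *
fr,m=grab('wrist','w3.png');a=fr[...,::-1]
plan()
for n,p in(('b',(.4,-.268,.05)),('r',(.53,-.283,.05)),('j',(.486,-.42,.03))):print(n,proj(m,p))
u=min(proj(m,(.35,0,0))[1],0)
cv2.imwrite('pics/c3.png',cv2.resize(a[60:330,180:540],None,fx=2.2,fy=2.2,interpolation=cv2.INTER_CUBIC))
E
```

```text
from [   0.5005   -0.2981    0.4209 -179.9138] t 3.3 open 0.0848
b [337.74251774 118.24310127]
r [323.72044969 227.52340292]
j [216.35518225 190.45718073]
```

View pics/w3.png

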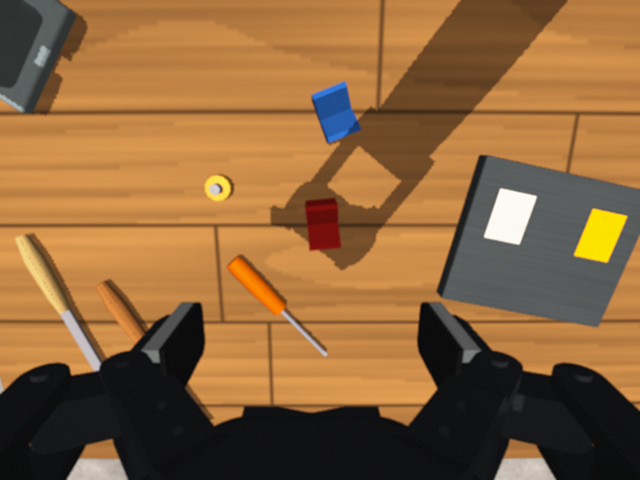

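```bash
python3 - <<'E'
from h import *
a=cv2.imread('pics/w3.png')
z=lambda u,v:cv2.resize(a[v:v+75,u:u+75],None,fx=5.3,fy=5.3,interpolation=cv2.INTER_CUBIC)
g=np.hstack([z(300,75),z(288,188)]);g=cv2.convertScaleAbs(g,alpha=1.5,beta=20)
for i in range(0,75,10):
    for k in(0,1):
        cv2.line(g,(int(i*5.3)+397*k,0),(int(i*5.3)+397*k,397),(255,255,255),1)
    cv2.line(g,(0,int(i*5.3)),(800,int(i*5.3)),(255,255,255),1)
cv2.imwrite('pics/c4.png',g)
E
```

```text
(no output)
```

View pics/c4.png

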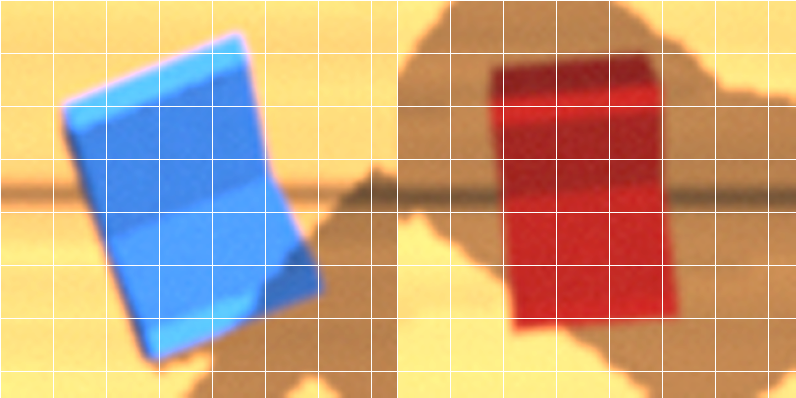

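```bash
python3 - <<'E'
from h import *
m=load('w3.png')
def fit(px,z=.055):
    w=np.array([unproj(m,*p,z)[:2] for p in px]) # TL TR BR BL
    print(w.round(4).tolist());e=lambda i,j:w[j]-w[i]
    for i,j in((0,1),(3,2),(0,3),(1,2)):
        d=e(i,j);print(round(1000*np.linalg.norm(d),1),round(np.degrees(np.arctan2(d[1],d[0])),1))
    print('c',w.mean(0).round(4))
fit([(312.3,94.6),(345.3,81.6),(360.8,130.1),(328.7,143.3)])
fit([(305.9,207.4),(337.6,204.2),(341,246.9),(310.3,249.9)])
print('jack base/top',unproj(m,218,188,.02),unproj(m,216,189,.035))
c=[unproj(m,*p,.025)[:2] for p in((487,155),(440,294),(599,325))]
print(c,'W',unproj(m,511,216.5,.025),'Y',unproj(m,601,235.5,.025))
E
```

```text
[[0.375, -0.2976], [0.3613, -0.2606], [0.4133, -0.2414], [0.4281, -0.2784]]
39.4 110.3
39.8 111.8
56.5 19.9
55.5 20.3
c [ 0.3944 -0.2695]
[[0.5037, -0.3052], [0.4997, -0.2665], [0.5539, -0.2612], [0.5578, -0.2998]]
38.9 95.8
38.9 95.8
54.4 5.7
54.4 5.7
c [ 0.5288 -0.2832]
jack base/top [ 0.48400575 -0.42024202  0.02      ] [ 0.48356766 -0.41901886  0.035     ]
[array([ 0.44152844, -0.07648732]), array([ 0.63087925, -0.11799236]), array([0.68027035, 0.12031832])] W [ 0.52041256 -0.03415565  0.025     ] Y [0.54616259 0.09335095 0.025     ]
```

```bash
python3 - <<'E'
from h import *
plan((.3944,-.2695,.2,200.5),(.3944,-.2695,.08,200.5),(.3944,-.2695,.25,200.5),(.47,-.12,.3,168.6)); print(status.get_obs()['q'].round(2))
E
```

```text
from [   0.5005   -0.2981    0.4209 -179.9138] t 3.3 open 0.0848
slide [0.1061, 0.0287, 0.2209] spin -20.41 rows>= 5.9
slide [0.0, 0.0, 0.12] spin 0.0 rows>= 2.9
slide [0.0, 0.0, -0.17] spin 0.0 rows>= 4.1
slide [-0.1232, 0.1136, -0.05] spin 31.9 rows>= 4.5
[-0.67 -0.09  1.56  0.    1.67 -2.24]
```

Call:
{"op": "arm_command", "data": {
  "increments": [
    {"slide": [0.1061,0.0287,0.2209],"spin": -20.4,"gripper": 1},
    {"slide": [0.1061,0.0287,0.2209],"spin": -20.4,"gripper": 1},
    {"slide": [0.1061,0.0287,0.2209],"spin": -20.4,"gripper": 1},
    {"slide": [0.1061,0.0287,0.2209],"spin": -20.4,"gripper": 1},
    {"slide": [0.1061,0.0287,0.2209],"spin": -20.4,"gripper": 1},
    {"slide": [0.1061,0.0287,0.2209],"spin": -20.4,"gripper": 1},
    {"slide": [0.1061,0.0287,0.2209],"spin": -20.4,"gripper": 1},
    {"slide": [0.1061,0.0287,0.2209],"spin": -20.4,"gripper": 1}
  ]
}}

```text
t: 3.97
tool_pos: [0.3935, -0.2683, 0.1982]
tool_rot: [0.559, -3.089, -0.006]
contact_force: [0.3, -1.6, 0.4]
opening: 0.0855
grip_force: 0.0
```

Call:
{"op": "arm_command", "data": {
  "increments": [
    {"slide": [0,0,0.03],"spin": 0,"gripper": 1},
    {"slide": [0,0,0.06],"spin": 0,"gripper": 1},
    {"slide": [0,0,0.09],"spin": 0,"gripper": 1},
    {"slide": [0,0,0.11],"spin": 0,"gripper": 1},
    {"slide": [0,0,0.12],"spin": 0,"gripper": 1},
    {"slide": [0,0,0.12],"spin": 0,"gripper": 1}
  ]
}}

```text
t: 4.47
tool_pos: [0.396, -0.2715, 0.081]
tool_rot: [-0.558, 3.091, -0.002]
contact_force: [-0.0, 0.0, -0.3]
opening: 0.0854
grip_force: 0.0
```

Call:
{"op": "arm_command", "data": {
  "increments": [
    {"slide": [0,0,0],"spin": 0,"gripper": -1},
    {"slide": [0,0,0],"spin": 0,"gripper": -1},
    {"slide": [0,0,0],"spin": 0,"gripper": -1},
    {"slide": [0,0,0],"spin": 0,"gripper": -1},
    {"slide": [0,0,0],"spin": 0,"gripper": -1},
    {"slide": [0,0,0],"spin": 0,"gripper": -1},
    {"slide": [0,0,0],"spin": 0,"gripper": -1},
    {"slide": [0,0,0],"spin": 0,"gripper": -1}
  ],
  "newtons": 60
}}

```text
t: 5.13
tool_pos: [0.395, -0.2715, 0.082]
tool_rot: [-0.556, 3.09, -0.002]
contact_force: [-0.2, 2.4, 5.8]
opening: 0.0392
grip_force: 63.6
```

Call:
{"op": "arm_command", "data": {
  "increments": [
    {"slide": [0,0,-0.04],"spin": 0,"gripper": -1},
    {"slide": [0,0,-0.08],"spin": 0,"gripper": -1},
    {"slide": [0,0,-0.12],"spin": 0,"gripper": -1},
    {"slide": [0,0,-0.16],"spin": 0,"gripper": -1},
    {"slide": [0,0,-0.2],"spin": 0,"gripper": -1},
    {"slide": [0,0,-0.2],"spin": 0,"gripper": -1},
    {"slide": [0,0,-0.2],"spin": 0,"gripper": -1}
  ]
}}

```text
t: 5.72
tool_pos: [0.3944, -0.2714, 0.2821]
tool_rot: [-0.556, 3.089, -0.006]
contact_force: [-0.4, 1.0, -8.6]
opening: 0.0392
grip_force: 65.8
```

```bash
cat >> h.py <<'E'
def rects(fn,roi=None):
    fr,m=grab('wrist',fn);h=cv2.cvtColor(fr,cv2.COLOR_RGB2HSV)
    for n,lo,hi,z in(('W',(0,0,190),(180,60,255),.025),('Y',(20,170,90),(32,255,255),.025),('B',(105,120,30),(125,255,255),.08),('R',(170,120,30),(180,255,255),.08)):
        M=cv2.inRange(h,lo,hi);c,_=cv2.findContours(M,0,1)
        for k in sorted(c,key=cv2.contourArea)[::-1][:2]:
            if cv2.contourArea(k)<300: continue
            w=np.array([unproj(m,*p,z)[:2] for p in k.reshape(-1,2)],np.float32)
            ce,sz,an=cv2.minAreaRect(w*1000);print(n,np.round(ce,1),np.round(sz,1),round(an,2),cv2.boundingRect(k))
    plan()
E
python3 -c "
from h import *
plan((.48,-.15,.28,184.6),(.57,-.037,.28,168.6))"
```

```text
from [   0.3944   -0.2714    0.2821 -159.6039] t 5.72 open 0.0392
slide [-0.1225, 0.084, 0.0021] spin 15.8 rows>= 3.6
slide [-0.0988, 0.1054, -0.0] spin 16.0 rows>= 3.5
```

Call:
{"op": "arm_command", "data": {
  "increments": [
    {"slide": [-0.1225,0.084,0],"spin": 15.8,"gripper": -1},
    {"slide": [-0.1225,0.084,0],"spin": 15.8,"gripper": -1},
    {"slide": [-0.1225,0.084,0],"spin": 15.8,"gripper": -1},
    {"slide": [-0.1225,0.084,0],"spin": 15.8,"gripper": -1},
    {"slide": [-0.1225,0.084,0],"spin": 15.8,"gripper": -1}
  ]
}}

```text
t: 6.13
tool_pos: [0.4801, -0.1439, 0.275]
tool_rot: [0.135, -3.134, -0.012]
contact_force: [-0.9, -0.4, -7.5]
opening: 0.0391
grip_force: 65.8
```

Call:
{"op": "arm_command", "data": {
  "increments": [
    {"slide": [-0.0988,0.1054,0],"spin": 16,"gripper": -1},
    {"slide": [-0.0988,0.1054,0],"spin": 16,"gripper": -1},
    {"slide": [-0.0988,0.1054,0],"spin": 16,"gripper": -1},
    {"slide": [-0.0988,0.1054,0],"spin": 16,"gripper": -1},
    {"slide": [-0.0988,0.1054,0],"spin": 16,"gripper": -1},
    {"slide": [-0.0988,0.1054,0],"spin": 16,"gripper": -1},
    {"slide": [-0.0988,0.1054,0],"spin": 16,"gripper": -1}
  ]
}}

```text
t: 6.72
tool_pos: [0.5679, -0.0364, 0.2759]
tool_rot: [-0.311, -3.119, -0.0]
contact_force: [-0.9, -0.9, -7.7]
opening: 0.0388
grip_force: 65.8
```

```bash
python3 -c "
from h import *
rects('w4.png')"
```

```text
W [520.8 -37.3] [52.1 66. ] 78.64 (271, 136, 60, 77)
Y [546.3  90.8] [51.  66.2] 78.76 (417, 136, 65, 77)
B [644.5 -52.9] [109.4 155.3] 78.66 (243, 242, 137, 171)
from [ 5.681000e-01 -3.680000e-02  2.768000e-01  1.685694e+02] t 6.77 open 0.0389
```

```bash
python3 -c "
from h import *
plan((.5207,-.0372,.12,168.65))"
```

```text
from [ 5.681000e-01 -3.680000e-02  2.768000e-01  1.685694e+02] t 6.77 open 0.0389
slide [0.0463, -0.0098, 0.1568] spin -0.08 rows>= 3.9
```

Call:
{"op": "arm_command", "data": {
  "increments": [
    {"slide": [0.0463,-0.0098,0.04],"spin": 0,"gripper": -1},
    {"slide": [0.0463,-0.0098,0.08],"spin": 0,"gripper": -1},
    {"slide": [0.0463,-0.0098,0.12],"spin": 0,"gripper": -1},
    {"slide": [0.0463,-0.0098,0.157],"spin": 0,"gripper": -1},
    {"slide": [0.0463,-0.0098,0.157],"spin": 0,"gripper": -1},
    {"slide": [0.0463,-0.0098,0.157],"spin": 0,"gripper": -1},
    {"slide": [0.0463,-0.0098,0.157],"spin": 0,"gripper": -1},
    {"slide": [0.0463,-0.0098,0.157],"spin": 0,"gripper": -1}
  ]
}}

```text
t: 7.43
tool_pos: [0.5247, -0.0379, 0.1266]
tool_rot: [0.312, 3.12, -0.001]
contact_force: [0.0, -0.0, -6.8]
opening: 0.0394
grip_force: 65.7
```

```bash
python3 -c "
from h import *
plan((.5207,-.0372,.1065,168.65))"
```

```text
from [ 5.247000e-01 -3.790000e-02  1.266000e-01  1.685631e+02] t 7.43 open 0.0394
slide [0.0041, -0.0001, 0.0201] spin -0.09 rows>= 0.5
```

Call:
{"op": "arm_command", "data": {
  "increments": [
    {"slide": [0,0,0],"spin": 0,"gripper": -1},
    {"slide": [0,0,0],"spin": 0,"gripper": -1},
    {"slide": [0,0,0],"spin": 0,"gripper": -1}
  ]
}}

```text
t: 7.68
tool_pos: [0.5235, -0.0372, 0.125]
tool_rot: [0.311, 3.123, -0.001]
contact_force: [-1.3, -0.3, -7.9]
opening: 0.0392
grip_force: 65.7
```

Call:
{"op": "arm_command", "data": {
  "increments": [
    {"slide": [0.0028,0,0.006],"spin": 0,"gripper": -1},
    {"slide": [0.0028,0,0.011],"spin": 0,"gripper": -1},
    {"slide": [0.0028,0,0.014],"spin": 0,"gripper": -1},
    {"slide": [0.0028,0,0.016],"spin": 0,"gripper": -1},
    {"slide": [0.0028,0,0.016],"spin": 0,"gripper": -1},
    {"slide": [0.0028,0,0.016],"spin": 0,"gripper": -1},
    {"slide": [0.0028,0,0.016],"spin": 0,"gripper": -1}
  ]
}}

```text
t: 8.27
tool_pos: [0.5196, -0.0364, 0.107]
tool_rot: [0.312, 3.126, 0.0]
contact_force: [-1.0, 0.6, -4.2]
opening: 0.0389
grip_force: 66.1
```

```bash
python3 -c "
from h import *
for i in range(3): print(grab('wrist','x.png')[0].shape and status.get_obs()['tool_pos'],status.get_obs()['contact_force'])
rects('w5.png')"
```

```text
[ 0.5196358  -0.03636065  0.10706021] [-1.51511839 -0.18000695 -4.51717356]
[ 0.51965657 -0.03638465  0.10708812] [-0.45749679  0.46630369 -3.63215053]
[ 0.51961601 -0.0363902   0.10704169] [-0.84297414  0.97275003 -4.26834231]
W [492.9 -30.9] [50.3 12.4] 76.28 (256, 233, 115, 28)
Y [546.7  91.5] [51.1 66.8] 78.72 (528, 234, 112, 133)
B [505.6 -34.6] [40.5 57.4] 78.63 (242, 243, 138, 171)
from [ 5.197000e-01 -3.640000e-02  1.071000e-01  1.686085e+02] t 8.47 open 0.0391
```

Call:
{"op": "arm_command", "data": {
  "increments": [
    {"slide": [-0.001,-0.0006,0],"spin": 0,"gripper": -1},
    {"slide": [-0.001,-0.0006,0.001],"spin": 0,"gripper": -1},
    {"slide": [-0.001,-0.0006,0.001],"spin": 0,"gripper": -1},
    {"slide": [-0.001,-0.0006,0.001],"spin": 0,"gripper": -1}
  ]
}}

```text
t: 8.8
tool_pos: [0.5208, -0.0372, 0.107]
tool_rot: [0.312, 3.126, -0.0]
contact_force: [-5.8, 1.7, 3.8]
opening: 0.0393
grip_force: 67.1
```

Call:
{"op": "arm_command", "data": {
  "increments": [
    {"slide": [0,0,0],"spin": 0,"gripper": 1},
    {"slide": [0,0,0],"spin": 0,"gripper": 1},
    {"slide": [0,0,0],"spin": 0,"gripper": 1},
    {"slide": [0,0,0],"spin": 0,"gripper": 1},
    {"slide": [0,0,0],"spin": 0,"gripper": 1},
    {"slide": [0,0,0],"spin": 0,"gripper": 1}
  ]
}}

```text
t: 9.3
tool_pos: [0.5206, -0.0373, 0.1061]
tool_rot: [0.312, 3.126, -0.0]
contact_force: [-0.3, -0.2, -0.5]
opening: 0.0852
grip_force: 0.0
```

Call:
{"op": "arm_command", "data": {
  "increments": [
    {"slide": [0,0,-0.04],"spin": 0,"gripper": 1},
    {"slide": [0,0,-0.08],"spin": 0,"gripper": 1},
    {"slide": [0,0,-0.12],"spin": 0,"gripper": 1},
    {"slide": [-0.04,0,-0.16],"spin": 0,"gripper": 1},
    {"slide": [-0.04,0,-0.17],"spin": 0,"gripper": 1},
    {"slide": [-0.04,0,-0.17],"spin": 0,"gripper": 1},
    {"slide": [-0.04,0,-0.17],"spin": 0,"gripper": 1},
    {"slide": [-0.04,0,-0.17],"spin": 0,"gripper": 1}
  ]
}}

```text
t: 9.97
tool_pos: [0.5588, -0.0449, 0.2744]
tool_rot: [-0.312, -3.124, -0.0]
contact_force: [-0.6, 0.1, -0.3]
opening: 0.0857
grip_force: 0.0
```

```bash
python3 -c "
from h import *
rects('w6.png')
a=cv2.imread('pics/w6.png');cv2.imwrite('pics/c6.png',cv2.resize(a[110:310,200:440],None,fx=3,fy=3,interpolation=cv2.INTER_CUBIC))
plan((.5288,-.2832,.28,185.8))"
```

```text
W [507.4 -19.8] [73.6 38.9] 30.07 (284, 142, 59, 68)
Y [545.7  90.9] [50.9 65.7] 78.6 (428, 143, 65, 76)
B [520.  -38.2] [39.9 56.1] 78.39 (283, 149, 55, 78)
from [ 5.584000e-01 -4.480000e-02  2.737000e-01  1.686054e+02] t 10.02 open 0.0857
from [ 5.584000e-01 -4.480000e-02  2.737000e-01  1.686054e+02] t 10.02 open 0.0857
slide [-0.0181, -0.2395, -0.0063] spin -17.19 rows>= 5.8
```

View pics/c6.png

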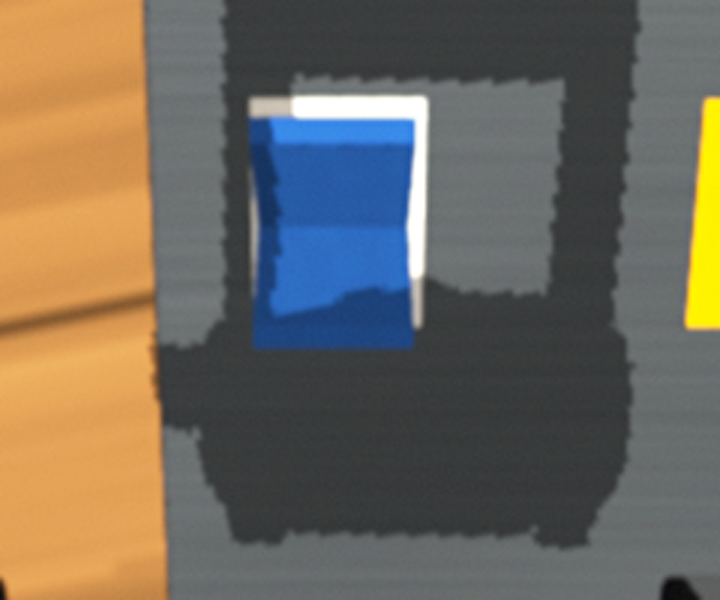

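Call:
{"op": "arm_command", "data": {
  "increments": [
    {"slide": [-0.0181,-0.2395,0.02],"spin": -17.2,"gripper": 1},
    {"slide": [-0.0181,-0.2395,0.02],"spin": -17.2,"gripper": 1},
    {"slide": [-0.0181,-0.2395,0.02],"spin": -17.2,"gripper": 1},
    {"slide": [-0.0181,-0.2395,0.02],"spin": -17.2,"gripper": 1},
    {"slide": [-0.0181,-0.2395,0.02],"spin": -17.2,"gripper": 1},
    {"slide": [-0.0181,-0.2395,0.02],"spin": -17.2,"gripper": 1},
    {"slide": [-0.0181,-0.2395,0.02],"spin": -17.2,"gripper": 1},
    {"slide": [-0.0181,-0.2395,0.02],"spin": -17.2,"gripper": 1}
  ]
}}

```text
t: 10.68
tool_pos: [0.5284, -0.2844, 0.2533]
tool_rot: [0.153, -3.134, -0.005]
contact_force: [-0.9, 1.4, 0.7]
opening: 0.0858
grip_force: 0.0
```

```bash
python3 -c "
from h import *
rects('w7.png')
plan((.5288,-.2832,.0815,185.8))"
```

```text
W [520.4 -35.7] [50.5 67.2] 78.62 (552, 206, 86, 80)
W [ 803.7 -489.8] [43.4 14.5] 28.72 (80, 449, 29, 31)
Y [ 483.4 -419.3] [31.9 32. ] 47.46 (132, 141, 40, 42)
B [515.3 -63.4] [71.3 55.5] 78.54 (561, 215, 79, 92)
from [   0.5289   -0.2832    0.2537 -174.2815] t 10.73 open 0.0856
from [   0.5289   -0.2832    0.2537 -174.2815] t 10.73 open 0.0856
slide [0.0001, -0.0, 0.1722] spin -0.08 rows>= 4.1
```

Call:
{"op": "arm_command", "data": {
  "increments": [
    {"slide": [0,0,0.04],"spin": 0,"gripper": 1},
    {"slide": [0,0,0.08],"spin": 0,"gripper": 1},
    {"slide": [0,0,0.12],"spin": 0,"gripper": 1},
    {"slide": [0,0,0.15],"spin": 0,"gripper": 1},
    {"slide": [0,0,0.165],"spin": 0,"gripper": 1},
    {"slide": [0,0,0.172],"spin": 0,"gripper": 1},
    {"slide": [0,0,0.172],"spin": 0,"gripper": 1},
    {"slide": [0,0,0.172],"spin": 0,"gripper": 1}
  ]
}}

```text
t: 11.4
tool_pos: [0.5306, -0.2826, 0.0847]
tool_rot: [-0.161, 3.137, -0.001]
contact_force: [0.4, 0.9, 0.7]
opening: 0.0856
grip_force: 0.0
```

Call:
{"op": "arm_command", "data": {
  "increments": [
    {"slide": [0,0,0],"spin": 0,"gripper": -1},
    {"slide": [0,0,0],"spin": 0,"gripper": -1},
    {"slide": [0,0,0],"spin": 0,"gripper": -1},
    {"slide": [0,0,0],"spin": 0,"gripper": -1},
    {"slide": [0,0,0],"spin": 0,"gripper": -1},
    {"slide": [0,0,0],"spin": 0,"gripper": -1},
    {"slide": [0,0,0],"spin": 0,"gripper": -1},
    {"slide": [0,0,0],"spin": 0,"gripper": -1}
  ]
}}

```text
t: 12.07
tool_pos: [0.5308, -0.2839, 0.0856]
tool_rot: [-0.159, 3.136, -0.001]
contact_force: [-0.9, 1.4, 6.3]
opening: 0.0391
grip_force: 64.7
```

Call:
{"op": "arm_command", "data": {
  "increments": [
    {"slide": [0,0,-0.04],"spin": 0,"gripper": -1},
    {"slide": [0,0,-0.08],"spin": 0,"gripper": -1},
    {"slide": [0,0,-0.12],"spin": 0,"gripper": -1},
    {"slide": [0,0,-0.16],"spin": 0,"gripper": -1},
    {"slide": [0,0,-0.2],"spin": 0,"gripper": -1},
    {"slide": [0,0,-0.2],"spin": 0,"gripper": -1},
    {"slide": [0,0,-0.2],"spin": 0,"gripper": -1}
  ]
}}

```text
t: 12.65
tool_pos: [0.5306, -0.284, 0.2861]
tool_rot: [-0.159, 3.134, -0.005]
contact_force: [-0.3, -0.2, -7.3]
opening: 0.0393
grip_force: 65.4
```

```bash
python3 -c "
from h import *
plan((.56,-.1,.28,177),(.594,.083,.28,168.65))"
```

```text
from [   0.5306   -0.284     0.2861 -174.2024] t 12.65 open 0.0393
slide [-0.0478, 0.1801, 0.0061] spin 8.8 rows>= 4.5
slide [-0.0244, 0.1845, -0.0] spin 8.35 rows>= 4.5
```

Call:
{"op": "arm_command", "data": {
  "increments": [
    {"slide": [-0.0478,0.18,0.006],"spin": 8.8,"gripper": -1},
    {"slide": [-0.0478,0.18,0.006],"spin": 8.8,"gripper": -1},
    {"slide": [-0.0478,0.18,0.006],"spin": 8.8,"gripper": -1},
    {"slide": [-0.0478,0.18,0.006],"spin": 8.8,"gripper": -1},
    {"slide": [-0.0478,0.18,0.006],"spin": 8.8,"gripper": -1},
    {"slide": [-0.0478,0.18,0.006],"spin": 8.8,"gripper": -1}
  ]
}}

```text
t: 13.15
tool_pos: [0.5577, -0.0946, 0.2723]
tool_rot: [-0.074, -3.132, -0.007]
contact_force: [-0.5, 0.1, -6.4]
opening: 0.0389
grip_force: 65.7
```

Call:
{"op": "arm_command", "data": {
  "increments": [
    {"slide": [-0.0244,0.1845,0],"spin": 8.35,"gripper": -1},
    {"slide": [-0.0244,0.1845,0],"spin": 8.35,"gripper": -1},
    {"slide": [-0.0244,0.1845,0],"spin": 8.35,"gripper": -1},
    {"slide": [-0.0244,0.1845,0],"spin": 8.35,"gripper": -1},
    {"slide": [-0.0244,0.1845,0],"spin": 8.35,"gripper": -1},
    {"slide": [-0.0244,0.1845,0],"spin": 8.35,"gripper": -1},
    {"slide": [-0.0244,0.1845,0],"spin": 8.35,"gripper": -1},
    {"slide": [-0.0244,0.1845,0],"spin": 8.35,"gripper": -1}
  ]
}}

```text
t: 13.82
tool_pos: [0.5923, 0.0826, 0.2747]
tool_rot: [-0.311, -3.121, 0.002]
contact_force: [0.2, -0.8, -6.3]
opening: 0.0393
grip_force: 65.9
```

```bash
python3 -c "
from h import *
rects('w8.png')
plan((.548,.0901,.13,168.65))"
```

```text
W [490.6 325.1] [85.7 25.4] 10.95 (554, 0, 51, 105)
W [520.5 -37.7] [51.9 67.8] 78.65 (129, 134, 66, 79)
Y [546.4  90.2] [51.1 65.6] 78.65 (282, 135, 59, 77)
B [521.8 -30. ] [58.1 56.6] 78.67 (99, 139, 86, 79)
from [5.925000e-01 8.220000e-02 2.755000e-01 1.685826e+02] t 13.87 open 0.0385
from [5.925000e-01 8.220000e-02 2.755000e-01 1.685826e+02] t 13.87 open 0.0385
slide [0.0452, -0.0011, 0.1455] spin -0.07 rows>= 3.7
```

Call:
{"op": "arm_command", "data": {
  "increments": [
    {"slide": [0.0452,-0.0011,0.04],"spin": 0,"gripper": -1},
    {"slide": [0.0452,-0.0011,0.08],"spin": 0,"gripper": -1},
    {"slide": [0.0452,-0.0011,0.12],"spin": 0,"gripper": -1},
    {"slide": [0.0452,-0.0011,0.1455],"spin": 0,"gripper": -1},
    {"slide": [0.0452,-0.0011,0.1455],"spin": 0,"gripper": -1},
    {"slide": [0.0452,-0.0011,0.1455],"spin": 0,"gripper": -1},
    {"slide": [0.0452,-0.0011,0.1455],"spin": 0,"gripper": -1},
    {"slide": [0.0452,-0.0011,0.1455],"spin": 0,"gripper": -1}
  ]
}}

```text
t: 14.53
tool_pos: [0.5515, 0.0907, 0.1363]
tool_rot: [0.311, 3.119, 0.001]
contact_force: [0.1, 0.8, -5.5]
opening: 0.0388
grip_force: 65.9
```

Call:
{"op": "arm_command", "data": {
  "increments": [
    {"slide": [0,0,0.003],"spin": 0,"gripper": -1},
    {"slide": [0,0,0.003],"spin": 0,"gripper": -1},
    {"slide": [0,0,0.003],"spin": 0,"gripper": -1},
    {"slide": [0,0,0.003],"spin": 0,"gripper": -1}
  ]
}}

```text
t: 14.87
tool_pos: [0.5492, 0.0913, 0.1303]
tool_rot: [0.31, 3.125, 0.0]
contact_force: [0.2, -0.8, -5.4]
opening: 0.0389
grip_force: 65.9
```

```bash
python3 -c "
from h import *
plan((.548,.0901,.1106,168.65))"
```

```text
from [5.492000e-01 9.130000e-02 1.303000e-01 1.686619e+02] t 14.87 open 0.0389
slide [0.0009, -0.0014, 0.0197] spin 0.01 rows>= 0.5
```

Call:
{"op": "arm_command", "data": {
  "increments": [
    {"slide": [0.0005,-0.0012,0.005],"spin": 0,"gripper": -1},
    {"slide": [0.0005,-0.0012,0.01],"spin": 0,"gripper": -1},
    {"slide": [0.0005,-0.0012,0.014],"spin": 0,"gripper": -1},
    {"slide": [0.0005,-0.0012,0.017],"spin": 0,"gripper": -1},
    {"slide": [0.0005,-0.0012,0.018],"spin": 0,"gripper": -1},
    {"slide": [0.0005,-0.0012,0.018],"spin": 0,"gripper": -1},
    {"slide": [0.0005,-0.0012,0.018],"spin": 0,"gripper": -1},
    {"slide": [0.0005,-0.0012,0.018],"spin": 0,"gripper": -1}
  ]
}}

```text
t: 15.53
tool_pos: [0.5482, 0.0902, 0.1116]
tool_rot: [0.31, 3.126, 0.0]
contact_force: [0.3, 0.3, -5.6]
opening: 0.039
grip_force: 66.1
```

```bash
python3 -c "
from h import *
plan((.548,.0901,.1106,168.65));print(status.get_obs()['contact_force'])"
```

```text
from [5.48200e-01 9.02000e-02 1.11600e-01 1.68656e+02] t 15.53 open 0.039
slide [0.0002, -0.0001, 0.001] spin 0.01 rows>= 0.0
[ 0.26847063  0.33921479 -5.57648135]
```

Spot on; lower, release, and rise for a look.

Call:
{"op": "arm_command", "data": {
  "increments": [
    {"slide": [0.0002,0,0.0015],"spin": 0,"gripper": -1},
    {"slide": [0.0002,0,0.0015],"spin": 0,"gripper": -1},
    {"slide": [0.0002,0,0.0015],"spin": 0,"gripper": -1},
    {"slide": [0.0002,0,0.0015],"spin": 0,"gripper": -1}
  ]
}}

```text
t: 15.87
tool_pos: [0.5484, 0.0902, 0.1106]
tool_rot: [0.31, 3.125, 0.0]
contact_force: [0.2, -0.2, -3.0]
opening: 0.0389
grip_force: 66.1
```

Call:
{"op": "arm_command", "data": {
  "increments": [
    {"slide": [0,0,0],"spin": 0,"gripper": 1},
    {"slide": [0,0,0],"spin": 0,"gripper": 1},
    {"slide": [0,0,0],"spin": 0,"gripper": 1},
    {"slide": [0,0,0],"spin": 0,"gripper": 1},
    {"slide": [0,0,0],"spin": 0,"gripper": 1},
    {"slide": [0,0,0],"spin": 0,"gripper": 1}
  ]
}}

```text
t: 16.37
tool_pos: [0.5481, 0.0902, 0.1103]
tool_rot: [0.31, 3.126, 0.0]
contact_force: [0.5, 0.3, 0.3]
opening: 0.0857
grip_force: 0.0
```

Call:
{"op": "arm_command", "data": {
  "increments": [
    {"slide": [0,0,-0.04],"spin": 0,"gripper": 1},
    {"slide": [0,0,-0.08],"spin": 0,"gripper": 1},
    {"slide": [0,0,-0.12],"spin": 0,"gripper": 1},
    {"slide": [-0.05,-0.06,-0.16],"spin": 0,"gripper": 1},
    {"slide": [-0.05,-0.06,-0.17],"spin": 0,"gripper": 1},
    {"slide": [-0.05,-0.06,-0.17],"spin": 0,"gripper": 1},
    {"slide": [-0.05,-0.06,-0.17],"spin": 0,"gripper": 1},
    {"slide": [-0.05,-0.06,-0.17],"spin": 0,"gripper": 1}
  ]
}}

```text
t: 17.03
tool_pos: [0.5849, 0.0216, 0.2794]
tool_rot: [-0.312, -3.125, -0.001]
contact_force: [-1.3, 0.3, -1.3]
opening: 0.0854
grip_force: 0.0
```

```bash
python3 -c "
from h import *
rects('w9.png')
a=cv2.imread('pics/w9.png');cv2.imwrite('pics/c9.png',cv2.resize(a[110:260,180:460],None,fx=2.8,fy=2.8,interpolation=cv2.INTER_CUBIC))"
```

```text
W [519.9 -36.8] [51.1 67.8] 78.84 (201, 126, 62, 79)
W [921.9 207.4] [70.3 19.3] 77.46 (495, 466, 60, 14)
Y [545.9  90.4] [50.1 66.9] 78.58 (350, 127, 61, 78)
B [520.3 -34.6] [47.7 56.6] 78.62 (185, 130, 69, 79)
from [5.842000e-01 2.220000e-02 2.781000e-01 1.686632e+02] t 17.08 open 0.0852
```

View pics/c9.png

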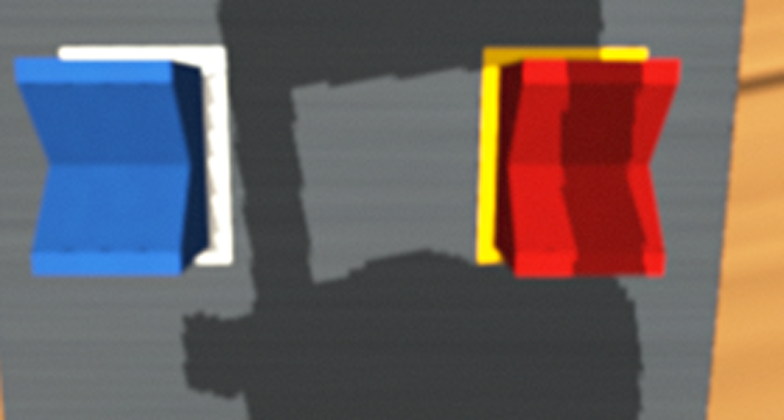

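```bash
python3 -c "
from h import *
plan((.54,-.2,.28,123.65),(.4838,-.4198,.2,78.65),(.4838,-.4198,.078,78.65))"
```

```text
from [5.842000e-01 2.220000e-02 2.781000e-01 1.686632e+02] t 17.08 open 0.0852
slide [-0.0004, -0.2265, -0.0019] spin 45.01 rows>= 6.3
slide [-0.1518, -0.1686, 0.08] spin 45.0 rows>= 6.3
slide [0.0, 0.0, 0.122] spin 0.0 rows>= 2.9
```

Call:
{"op": "arm_command", "data": {
  "increments": [
    {"slide": [0,-0.2265,0],"spin": 45,"gripper": 1},
    {"slide": [0,-0.2265,0],"spin": 45,"gripper": 1},
    {"slide": [0,-0.2265,0],"spin": 45,"gripper": 1},
    {"slide": [0,-0.2265,0],"spin": 45,"gripper": 1},
    {"slide": [0,-0.2265,0],"spin": 45,"gripper": 1},
    {"slide": [0,-0.2265,0],"spin": 45,"gripper": 1},
    {"slide": [0,-0.2265,0],"spin": 45,"gripper": 1},
    {"slide": [0,-0.2265,0],"spin": 45,"gripper": 1}
  ]
}}

```text
t: 17.75
tool_pos: [0.5394, -0.2001, 0.2774]
tool_rot: [-1.483, -2.764, -0.001]
contact_force: [-0.1, 0.3, -0.3]
opening: 0.0854
grip_force: 0.0
```

Call:
{"op": "arm_command", "data": {
  "increments": [
    {"slide": [-0.1518,-0.1686,0.08],"spin": 45,"gripper": 1},
    {"slide": [-0.1518,-0.1686,0.08],"spin": 45,"gripper": 1},
    {"slide": [-0.1518,-0.1686,0.08],"spin": 45,"gripper": 1},
    {"slide": [-0.1518,-0.1686,0.08],"spin": 45,"gripper": 1},
    {"slide": [-0.1518,-0.1686,0.08],"spin": 45,"gripper": 1},
    {"slide": [-0.1518,-0.1686,0.08],"spin": 45,"gripper": 1},
    {"slide": [-0.1518,-0.1686,0.08],"spin": 45,"gripper": 1},
    {"slide": [-0.1518,-0.1686,0.08],"spin": 45,"gripper": 1}
  ]
}}

```text
t: 18.42
tool_pos: [0.4836, -0.4194, 0.1969]
tool_rot: [-2.426, -1.988, -0.0]
contact_force: [-0.3, 1.1, -0.2]
opening: 0.0855
grip_force: 0.0
```

```bash
python3 -c "
from h import *
rects('w10.png')
plan((.4838,-.4198,.078,78.65))"
```

```text
from [ 0.4843 -0.4188  0.1979 78.8079] t 18.47 open 0.0848
from [ 0.4843 -0.4188  0.1979 78.8079] t 18.47 open 0.0848
slide [-0.0011, -0.0002, 0.1199] spin 0.16 rows>= 2.9
```

Call:
{"op": "arm_command", "data": {
  "increments": [
    {"slide": [-0.001,0,0.04],"spin": 0.2,"gripper": 1},
    {"slide": [-0.001,0,0.08],"spin": 0.2,"gripper": 1},
    {"slide": [-0.001,0,0.105],"spin": 0.2,"gripper": 1},
    {"slide": [-0.001,0,0.118],"spin": 0.2,"gripper": 1},
    {"slide": [-0.001,0,0.12],"spin": 0.2,"gripper": 1},
    {"slide": [-0.001,0,0.12],"spin": 0.2,"gripper": 1},
    {"slide": [-0.001,0,0.12],"spin": 0.2,"gripper": 1}
  ]
}}

```text
t: 19.05
tool_pos: [0.4856, -0.4217, 0.0824]
tool_rot: [2.429, 1.986, 0.0]
contact_force: [0.6, 0.1, -0.1]
opening: 0.0856
grip_force: 0.0
```

Call:
{"op": "arm_command", "data": {
  "increments": [
    {"slide": [0,0,0],"spin": 0,"gripper": -1},
    {"slide": [0,0,0],"spin": 0,"gripper": -1},
    {"slide": [0,0,0],"spin": 0,"gripper": -1},
    {"slide": [0,0,0],"spin": 0,"gripper": -1},
    {"slide": [0,0,0],"spin": 0,"gripper": -1},
    {"slide": [0,0,0],"spin": 0,"gripper": -1},
    {"slide": [0,0,0],"spin": 0,"gripper": -1},
    {"slide": [0,0,0],"spin": 0,"gripper": -1}
  ],
  "newtons": 40
}}

```text
t: 19.72
tool_pos: [0.4846, -0.4218, 0.0812]
tool_rot: [2.433, 1.986, -0.0]
contact_force: [-0.9, 0.2, 6.1]
opening: 0.0318
grip_force: 39.8
```

Call:
{"op": "arm_command", "data": {
  "increments": [
    {"slide": [0,0,-0.04],"spin": 0,"gripper": -1},
    {"slide": [0,0,-0.08],"spin": 0,"gripper": -1},
    {"slide": [0,0,-0.12],"spin": 0,"gripper": -1},
    {"slide": [0,0,-0.15],"spin": 0,"gripper": -1},
    {"slide": [0,0,-0.15],"spin": 0,"gripper": -1},
    {"slide": [0,0,-0.15],"spin": 0,"gripper": -1}
  ]
}}

```text
t: 20.22
tool_pos: [0.4848, -0.422, 0.2325]
tool_rot: [2.43, 1.984, 0.0]
contact_force: [-0.0, 0.0, -2.2]
opening: 0.032
grip_force: 40.5
```

```bash
python3 -c "
from h import *
plan((.51,-.2,.23,78.65),(.5334,.0266,.2,78.65))"
```

```text
from [ 0.4848 -0.422   0.2325 78.4563] t 20.22 open 0.032
slide [0.2225, -0.0198, 0.0025] spin -0.19 rows>= 5.4
slide [0.2268, -0.0217, 0.03] spin 0.0 rows>= 5.5
```

Call:
{"op": "arm_command", "data": {
  "increments": [
    {"slide": [0.2225,-0.0198,0],"spin": 0,"gripper": -1},
    {"slide": [0.2225,-0.0198,0],"spin": 0,"gripper": -1},
    {"slide": [0.2225,-0.0198,0],"spin": 0,"gripper": -1},
    {"slide": [0.2225,-0.0198,0],"spin": 0,"gripper": -1},
    {"slide": [0.2225,-0.0198,0],"spin": 0,"gripper": -1},
    {"slide": [0.2225,-0.0198,0],"spin": 0,"gripper": -1},
    {"slide": [0.2225,-0.0198,0],"spin": 0,"gripper": -1}
  ]
}}

```text
t: 20.8
tool_pos: [0.5081, -0.1952, 0.2264]
tool_rot: [-2.424, -1.988, 0.002]
contact_force: [-0.3, -0.3, -1.8]
opening: 0.0323
grip_force: 40.4
```

Call:
{"op": "arm_command", "data": {
  "increments": [
    {"slide": [0.2268,-0.0217,0.03],"spin": 0,"gripper": -1},
    {"slide": [0.2268,-0.0217,0.03],"spin": 0,"gripper": -1},
    {"slide": [0.2268,-0.0217,0.03],"spin": 0,"gripper": -1},
    {"slide": [0.2268,-0.0217,0.03],"spin": 0,"gripper": -1},
    {"slide": [0.2268,-0.0217,0.03],"spin": 0,"gripper": -1},
    {"slide": [0.2268,-0.0217,0.03],"spin": 0,"gripper": -1},
    {"slide": [0.2268,-0.0217,0.03],"spin": 0,"gripper": -1},
    {"slide": [0.2268,-0.0217,0.03],"spin": 0,"gripper": -1}
  ]
}}

```text
t: 21.47
tool_pos: [0.5325, 0.0275, 0.1976]
tool_rot: [-2.43, -1.987, 0.006]
contact_force: [0.1, 0.3, -2.0]
opening: 0.0322
grip_force: 40.4
```

```bash
python3 -c "
from h import *
grab('wrist','w11.png')
plan((.5334,.0266,.12,78.65))"
```

```text
from [5.32800e-01 2.67000e-02 1.98200e-01 7.84652e+01] t 21.52 open 0.0315
slide [0.0001, 0.0006, 0.0782] spin -0.18 rows>= 1.9
```

View pics/w11.png

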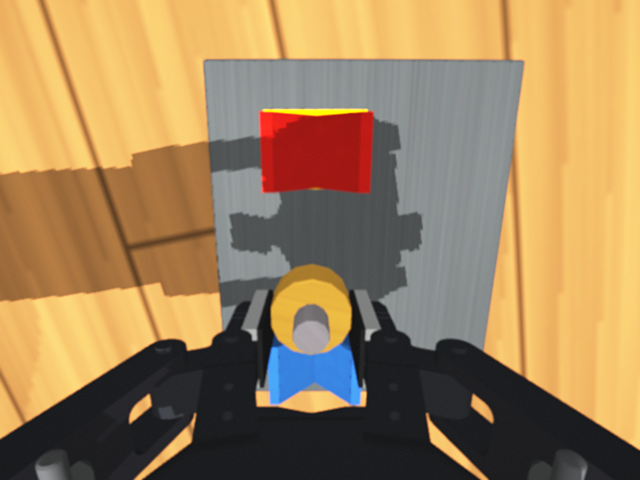

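```bash
python3 -c "
from h import *
m=load('w11.png');C=np.array([.5328,.0267,.1982]);a=np.radians(78.46)
X=np.array([np.cos(a),np.sin(a)]);Y=np.array([np.sin(a),-np.cos(a)])
for p,z in(((311.5,316),.0612),((311,337),.0462),((272,312),.0612),((351,312),.0612),((311,280),.0612),((311,355),.0612)):
  w=unproj(m,*p,C[2]-z)[:2]-C[:2];print(p,(w@X).round(4),(w@Y).round(4))
"
```

```text
(311.5, 316) 0.0018 -0.0017
(311, 337) 0.001 -0.0018
(272, 312) 0.0035 -0.0175
(351, 312) 0.0036 0.0141
(311, 280) 0.0172 -0.0019
(311, 355) -0.016 -0.0018
```

Call:
{"op": "arm_command", "data": {
  "increments": [
    {"slide": [-0.0015,0.0003,0.04],"spin": 0,"gripper": -1},
    {"slide": [-0.0015,0.0003,0.07],"spin": 0,"gripper": -1},
    {"slide": [-0.0015,0.0003,0.084],"spin": 0,"gripper": -1},
    {"slide": [-0.0015,0.0003,0.087],"spin": 0,"gripper": -1},
    {"slide": [-0.0015,0.0003,0.087],"spin": 0,"gripper": -1},
    {"slide": [-0.0015,0.0003,0.087],"spin": 0,"gripper": -1},
    {"slide": [-0.0015,0.0003,0.087],"spin": 0,"gripper": -1},
    {"slide": [-0.0015,0.0003,0.087],"spin": 0,"gripper": -1}
  ]
}}

```text
t: 22.18
tool_pos: [0.5347, 0.0252, 0.115]
tool_rot: [2.432, 1.985, 0.004]
contact_force: [1.1, 0.1, -0.8]
opening: 0.0321
grip_force: 40.4
```

```bash
python3 -c "
from h import *
plan((.5331,.0251,.1062,78.65))"
```

```text
from [5.34700e-01 2.52000e-02 1.15000e-01 7.84315e+01] t 22.18 open 0.0321
slide [-0.0005, -0.0016, 0.0088] spin -0.22 rows>= 0.2
```

Call:
{"op": "arm_command", "data": {
  "increments": [
    {"slide": [-0.0004,-0.0014,0.003],"spin": 0,"gripper": -1},
    {"slide": [-0.0004,-0.0014,0.005],"spin": 0,"gripper": -1},
    {"slide": [-0.0004,-0.0014,0.007],"spin": 0,"gripper": -1},
    {"slide": [-0.0004,-0.0014,0.007],"spin": 0,"gripper": -1},
    {"slide": [-0.0004,-0.0014,0.007],"spin": 0,"gripper": -1},
    {"slide": [-0.0004,-0.0014,0.007],"spin": 0,"gripper": -1}
  ]
}}

```text
t: 22.68
tool_pos: [0.5321, 0.0256, 0.1062]
tool_rot: [2.433, 1.987, 0.0]
contact_force: [-0.5, 0.2, 1.5]
opening: 0.0319
grip_force: 40.7
```

```bash
python3 -c "
from h import *
plan((.5331,.0251,.1062,78.65));print(status.get_obs()['contact_force'])"
```

```text
from [5.32100e-01 2.56000e-02 1.06200e-01 7.84631e+01] t 22.68 open 0.0319
slide [-0.0003, 0.0011, -0.0] spin -0.19 rows>= 0.0
[-0.46948011  0.2071314   1.45136066]
```

Call:
{"op": "arm_command", "data": {
  "increments": [
    {"slide": [0,0.001,0],"spin": 0,"gripper": -1},
    {"slide": [0,0.001,0],"spin": 0,"gripper": -1},
    {"slide": [0,0.001,0],"spin": 0,"gripper": 1},
    {"slide": [0,0.001,0],"spin": 0,"gripper": 1},
    {"slide": [0,0.001,0],"spin": 0,"gripper": 1},
    {"slide": [0,0.001,0],"spin": 0,"gripper": 1},
    {"slide": [0,0.001,0],"spin": 0,"gripper": 1},
    {"slide": [0,0.001,0],"spin": 0,"gripper": 1}
  ]
}}

```text
t: 23.35
tool_pos: [0.533, 0.0254, 0.106]
tool_rot: [2.434, 1.987, 0.0]
contact_force: [-0.3, -0.8, -0.4]
opening: 0.0856
grip_force: 0.0
```

Call:
{"op": "arm_command", "data": {
  "increments": [
    {"slide": [0,0,-0.04],"spin": 0,"gripper": 1},
    {"slide": [0,0,-0.08],"spin": 0,"gripper": 1},
    {"slide": [0,0,-0.12],"spin": 0,"gripper": 1},
    {"slide": [0,0,-0.16],"spin": 0,"gripper": 1},
    {"slide": [0,0,-0.2],"spin": 0,"gripper": 1},
    {"slide": [0,0,-0.21],"spin": 0,"gripper": 1},
    {"slide": [0,0,-0.21],"spin": 0,"gripper": 1}
  ]
}}

```text
t: 23.93
tool_pos: [0.5347, 0.0253, 0.3216]
tool_rot: [2.428, 1.983, 0.011]
contact_force: [1.5, -0.1, 0.6]
opening: 0.0851
grip_force: 0.0
```

```bash
python3 -c "
from h import *
print(status.get_obs()['q'].round(2))
plan((.45,.17,.32,44),(.38,.29,.32,10.5))"
```

```text
[-0.09 -0.18  1.8  -0.    1.51  0.11]
from [5.34700e-01 2.53000e-02 3.21600e-01 7.84611e+01] t 23.93 open 0.0851
slide [0.1249, -0.112, 0.0016] spin 34.46 rows>= 4.8
slide [0.033, -0.1349, -0.0] spin 33.5 rows>= 4.7
```

Call:
{"op": "arm_command", "data": {
  "increments": [
    {"slide": [0.125,-0.112,0],"spin": 34.5,"gripper": 1},
    {"slide": [0.125,-0.112,0],"spin": 34.5,"gripper": 1},
    {"slide": [0.125,-0.112,0],"spin": 34.5,"gripper": 1},
    {"slide": [0.125,-0.112,0],"spin": 34.5,"gripper": 1},
    {"slide": [0.125,-0.112,0],"spin": 34.5,"gripper": 1},
    {"slide": [0.125,-0.112,0],"spin": 34.5,"gripper": 1},
    {"slide": [0.125,-0.112,0],"spin": 34.5,"gripper": 1}
  ]
}}

```text
t: 24.52
tool_pos: [0.4474, 0.1706, 0.3139]
tool_rot: [-2.911, -1.181, 0.005]
contact_force: [-0.1, 0.2, -0.7]
opening: 0.0856
grip_force: 0.0
```

Call:
{"op": "arm_command", "data": {
  "increments": [
    {"slide": [0.033,-0.135,0],"spin": 33.5,"gripper": 1},
    {"slide": [0.033,-0.135,0],"spin": 33.5,"gripper": 1},
    {"slide": [0.033,-0.135,0],"spin": 33.5,"gripper": 1},
    {"slide": [0.033,-0.135,0],"spin": 33.5,"gripper": 1},
    {"slide": [0.033,-0.135,0],"spin": 33.5,"gripper": 1},
    {"slide": [0.033,-0.135,0],"spin": 33.5,"gripper": 1},
    {"slide": [0.033,-0.135,0],"spin": 33.5,"gripper": 1},
    {"slide": [0.033,-0.135,0],"spin": 33.5,"gripper": 1}
  ]
}}

```text
t: 25.18
tool_pos: [0.3791, 0.2894, 0.3153]
tool_rot: [3.128, 0.288, -0.001]
contact_force: [0.4, -0.6, -0.1]
opening: 0.0854
grip_force: 0.0
```

```bash
python3 -c "
from h import *
grab('wrist','w12.png')
plan((.433,.3,.22,10.5))"
```

```text
from [ 0.379   0.2894  0.3155 10.4889] t 25.23 open 0.0855
slide [0.055, -0.0006, 0.0955] spin -0.01 rows>= 2.6
```

View pics/w12.png

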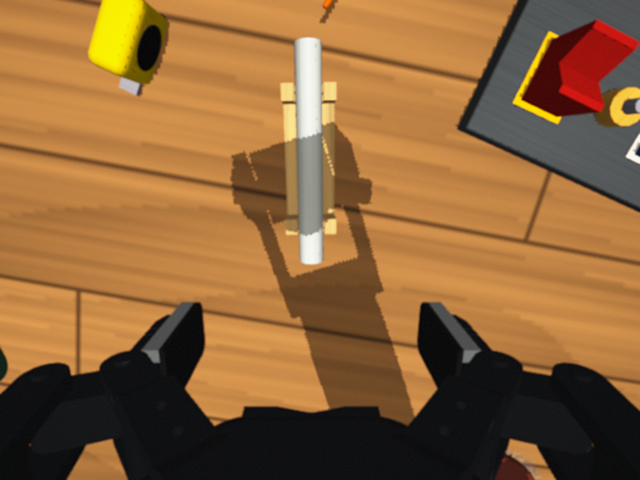

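```bash
python3 -c "
from h import *
m=load('w12.png')
A=unproj(m,312,263.5,.049)[:2];B=unproj(m,307.5,38,.049)[:2];d=B-A
print(A,B,np.linalg.norm(d),np.degrees(np.arctan2(*d[::-1])),(A+B)/2)
print('jack top',unproj(m,632,105,.06),'red inner corners',unproj(m,602,111,.08),unproj(m,640,35,.08))
"
```

```text
[0.33478694 0.27895586] [0.53046147 0.31944223] 0.19981909145144378 11.689927863826478 [0.4326242  0.29919905]
jack top [0.53023803 0.03417402 0.06      ] red inner corners [0.51572735 0.07331066 0.08      ] [0.57444937 0.06489861 0.08      ]
```

```bash
python3 -c "
from h import *
plan((.4327,.2984,.2,11.3))"
```

```text
from [ 0.379   0.2894  0.3155 10.4889] t 25.23 open 0.0855
slide [0.0544, 0.0009, 0.1155] spin -0.81 rows>= 3.1
```

Call:
{"op": "arm_command", "data": {
  "increments": [
    {"slide": [0.0544,0.001,0.04],"spin": -0.8,"gripper": 1},
    {"slide": [0.0544,0.001,0.08],"spin": -0.8,"gripper": 1},
    {"slide": [0.0544,0.001,0.12],"spin": -0.8,"gripper": 1},
    {"slide": [0.0544,0.001,0.16],"spin": -0.8,"gripper": 1},
    {"slide": [0.0544,0.001,0.195],"spin": -0.8,"gripper": 1},
    {"slide": [0.0544,0.001,0.205],"spin": -0.8,"gripper": 1},
    {"slide": [0.0544,0.001,0.205],"spin": -0.8,"gripper": 1},
    {"slide": [0.0544,0.001,0.205],"spin": -0.8,"gripper": 1}
  ]
}}

```text
t: 25.9
tool_pos: [0.432, 0.2982, 0.1101]
tool_rot: [3.126, 0.307, -0.003]
contact_force: [0.9, 1.0, 0.1]
opening: 0.0857
grip_force: 0.0
```

```bash
python3 -c "
from h import *
plan((.4327,.2984,.094,11.3))"
```

```text
from [ 0.432   0.2982  0.1101 11.2364] t 25.9 open 0.0857
slide [0.0007, -0.0, 0.0161] spin -0.06 rows>= 0.4
```

Call:
{"op": "arm_command", "data": {
  "increments": [
    {"slide": [0,0,0.008],"spin": 0,"gripper": 1},
    {"slide": [0,0,0.015],"spin": 0,"gripper": 1},
    {"slide": [0,0,0.016],"spin": 0,"gripper": 1},
    {"slide": [0,0,0.016],"spin": 0,"gripper": 1},
    {"slide": [0,0,0.016],"spin": 0,"gripper": 1}
  ]
}}

```text
t: 26.32
tool_pos: [0.4323, 0.2995, 0.0957]
tool_rot: [-3.126, -0.308, -0.002]
contact_force: [0.5, -1.4, -0.2]
opening: 0.0855
grip_force: 0.0
```

Call:
{"op": "arm_command", "data": {
  "increments": [
    {"slide": [0,0,0],"spin": 0,"gripper": -1},
    {"slide": [0,0,0],"spin": 0,"gripper": -1},
    {"slide": [0,0,0],"spin": 0,"gripper": -1},
    {"slide": [0,0,0],"spin": 0,"gripper": -1},
    {"slide": [0,0,0],"spin": 0,"gripper": -1},
    {"slide": [0,0,0],"spin": 0,"gripper": -1},
    {"slide": [0,0,0],"spin": 0,"gripper": -1},
    {"slide": [0,0,0],"spin": 0,"gripper": -1}
  ]
}}

```text
t: 26.98
tool_pos: [0.4321, 0.2993, 0.0952]
tool_rot: [-3.126, -0.308, -0.0]
contact_force: [-0.9, 0.2, 2.2]
opening: 0.0226
grip_force: 39.1
```

Call:
{"op": "arm_command", "data": {
  "increments": [
    {"slide": [0,0,0],"spin": 0,"gripper": -1},
    {"slide": [0,0,0],"spin": 0,"gripper": -1}
  ]
}}

```text
t: 27.15
tool_pos: [0.4321, 0.2993, 0.0952]
tool_rot: [-3.126, -0.308, -0.0]
contact_force: [-1.6, 0.2, 2.5]
opening: 0.0227
grip_force: 39.1
```

Call:
{"op": "arm_command", "data": {
  "increments": [
    {"slide": [0,0,-0.03],"spin": 0,"gripper": -1},
    {"slide": [0,0,-0.07],"spin": 0,"gripper": -1},
    {"slide": [0,0,-0.11],"spin": 0,"gripper": -1},
    {"slide": [0,0,-0.15],"spin": 0,"gripper": -1},
    {"slide": [0,0,-0.18],"spin": 0,"gripper": -1},
    {"slide": [0,0,-0.18],"spin": 0,"gripper": -1},
    {"slide": [0,0,-0.18],"spin": 0,"gripper": -1}
  ]
}}

```text
t: 27.73
tool_pos: [0.4327, 0.2996, 0.2769]
tool_rot: [-3.125, -0.308, -0.006]
contact_force: [-0.3, 0.2, -3.3]
opening: 0.0225
grip_force: 39.9
```

```bash
python3 -c "
from h import *
plan((.48,.17,.27,45),(.5334,.0261,.25,78.65))"
```

```text
from [ 0.4327  0.2996  0.2769 11.2606] t 27.73 open 0.0225
slide [0.0211, 0.1363, 0.0069] spin -33.74 rows>= 4.7
slide [-0.064, 0.1395, 0.02] spin -33.65 rows>= 4.7
```

Call:
{"op": "arm_command", "data": {
  "increments": [
    {"slide": [0.0211,0.1363,0.005],"spin": -33.7,"gripper": -1},
    {"slide": [0.0211,0.1363,0.005],"spin": -33.7,"gripper": -1},
    {"slide": [0.0211,0.1363,0.005],"spin": -33.7,"gripper": -1},
    {"slide": [0.0211,0.1363,0.005],"spin": -33.7,"gripper": -1},
    {"slide": [0.0211,0.1363,0.005],"spin": -33.7,"gripper": -1},
    {"slide": [0.0211,0.1363,0.005],"spin": -33.7,"gripper": -1},
    {"slide": [0.0211,0.1363,0.005],"spin": -33.7,"gripper": -1}
  ]
}}

```text
t: 28.32
tool_pos: [0.4783, 0.1693, 0.2672]
tool_rot: [-2.904, -1.196, 0.007]
contact_force: [0.2, -0.1, -2.4]
opening: 0.0222
grip_force: 40.1
```

Call:
{"op": "arm_command", "data": {
  "increments": [
    {"slide": [-0.064,0.1395,0.02],"spin": -33.7,"gripper": -1},
    {"slide": [-0.064,0.1395,0.02],"spin": -33.7,"gripper": -1},
    {"slide": [-0.064,0.1395,0.02],"spin": -33.7,"gripper": -1},
    {"slide": [-0.064,0.1395,0.02],"spin": -33.7,"gripper": -1},
    {"slide": [-0.064,0.1395,0.02],"spin": -33.7,"gripper": -1},
    {"slide": [-0.064,0.1395,0.02],"spin": -33.7,"gripper": -1},
    {"slide": [-0.064,0.1395,0.02],"spin": -33.7,"gripper": -1},
    {"slide": [-0.064,0.1395,0.02],"spin": -33.7,"gripper": -1}
  ]
}}

```text
t: 28.98
tool_pos: [0.5321, 0.0271, 0.2494]
tool_rot: [-2.431, -1.988, 0.001]
contact_force: [-0.1, -0.7, -1.4]
opening: 0.0227
grip_force: 40.3
```

```bash
python3 -c "
from h import *
grab('wrist','w13.png')
plan((.5334,.0261,.16,78.65))"
```

```text
from [5.32100e-01 2.72000e-02 2.49700e-01 7.86159e+01] t 29.03 open 0.0225
slide [-0.0008, 0.0015, 0.0897] spin -0.03 rows>= 2.2
```

View pics/w13.png

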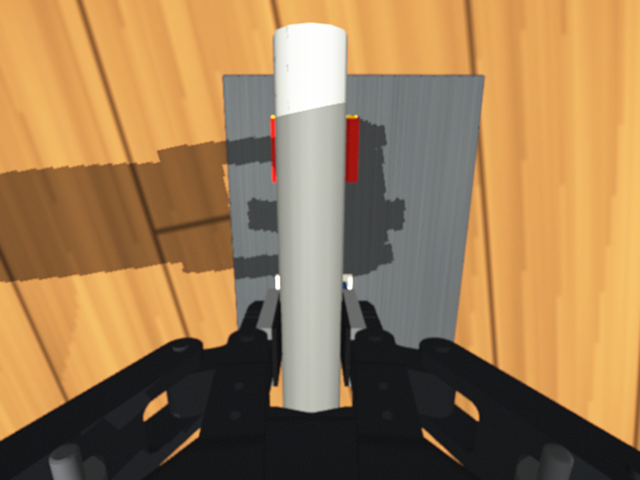

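```bash
python3 -c "
from h import *
m=load('w13.png');C=np.array([.5321,.0272,.2497]);a=np.radians(78.62)
X=np.array([np.cos(a),np.sin(a)]);Y=np.array([np.sin(a),-np.cos(a)])
for p,z in(((310,24),.0572),((310,24),.0462),((312,390),.0452)):
  w=unproj(m,*p,C[2]-z)[:2]-C[:2];print(p,(w@X).round(4),(w@Y).round(4))
"
```

```text
(310, 24) 0.1042 -0.0015
(310, 24) 0.101 -0.0015
(312, 390) -0.0218 -0.0009
```

Call:
{"op": "arm_command", "data": {
  "increments": [
    {"slide": [-0.0008,0.0015,0.04],"spin": 0,"gripper": -1},
    {"slide": [-0.0008,0.0015,0.075],"spin": 0,"gripper": -1},
    {"slide": [-0.0008,0.0015,0.09],"spin": 0,"gripper": -1},
    {"slide": [-0.0008,0.0015,0.095],"spin": 0,"gripper": -1},
    {"slide": [-0.0008,0.0015,0.095],"spin": 0,"gripper": -1},
    {"slide": [-0.0008,0.0015,0.095],"spin": 0,"gripper": -1},
    {"slide": [-0.0008,0.0015,0.095],"spin": 0,"gripper": -1},
    {"slide": [-0.0008,0.0015,0.095],"spin": 0,"gripper": -1}
  ]
}}

```text
t: 29.7
tool_pos: [0.5352, 0.0248, 0.1573]
tool_rot: [2.428, 1.989, 0.005]
contact_force: [0.5, 0.1, -1.3]
opening: 0.0226
grip_force: 40.3
```

```bash
python3 -c "
from h import *
plan((.5334,.0261,.132,78.65))"
```

```text
from [5.35200e-01 2.48000e-02 1.57300e-01 7.86578e+01] t 29.7 open 0.0226
slide [0.001, -0.002, 0.0253] spin 0.01 rows>= 0.6
```

Call:
{"op": "arm_command", "data": {
  "increments": [
    {"slide": [0.0008,-0.0018,0.008],"spin": 0,"gripper": -1},
    {"slide": [0.0008,-0.0018,0.014],"spin": 0,"gripper": -1},
    {"slide": [0.0008,-0.0018,0.019],"spin": 0,"gripper": -1},
    {"slide": [0.0008,-0.0018,0.022],"spin": 0,"gripper": -1},
    {"slide": [0.0008,-0.0018,0.023],"spin": 0,"gripper": -1},
    {"slide": [0.0008,-0.0018,0.023],"spin": 0,"gripper": -1},
    {"slide": [0.0008,-0.0018,0.023],"spin": 0,"gripper": -1},
    {"slide": [0.0008,-0.0018,0.023],"spin": 0,"gripper": -1}
  ]
}}

```text
t: 30.37
tool_pos: [0.5333, 0.0256, 0.1328]
tool_rot: [2.429, 1.989, 0.003]
contact_force: [5.3, -1.3, -0.1]
opening: 0.0227
grip_force: 40.6
```

```bash
python3 -c "
from h import *
plan((.5334,.0261,.132,78.65));print(status.get_obs()['contact_force'],status.get_obs()['wrist_torque'])"
```

```text
from [5.33300e-01 2.56000e-02 1.32800e-01 7.86407e+01] t 30.37 open 0.0227
slide [0.0005, 0.0, 0.0008] spin -0.01 rows>= 0.0
[ 5.29150515 -1.30485804 -0.14796296] [-0.1249536  -0.81388482 -0.06458278]
```

Call:
{"op": "arm_command", "data": {
  "increments": [
    {"slide": [0.0003,0.001,0],"spin": 0,"gripper": -1},
    {"slide": [0.0003,0.001,0.0005],"spin": 0,"gripper": -1},
    {"slide": [0.0003,0.001,0.0005],"spin": 0,"gripper": -1}
  ]
}}

```text
t: 30.62
tool_pos: [0.5338, 0.0257, 0.1324]
tool_rot: [2.43, 1.99, 0.001]
contact_force: [1.0, -2.0, 4.8]
opening: 0.0226
grip_force: 41.1
```

Call:
{"op": "arm_command", "data": {
  "increments": [
    {"slide": [0,0,0],"spin": 0,"gripper": 1},
    {"slide": [0,0,0],"spin": 0,"gripper": 1},
    {"slide": [0,0,0],"spin": 0,"gripper": 1},
    {"slide": [0,0,0],"spin": 0,"gripper": 1},
    {"slide": [0,0,0],"spin": 0,"gripper": 1},
    {"slide": [0,0,0],"spin": 0,"gripper": 1}
  ]
}}

```text
t: 31.12
tool_pos: [0.5329, 0.026, 0.1311]
tool_rot: [-2.429, -1.991, 0.001]
contact_force: [-0.3, 0.4, 0.4]
opening: 0.0854
grip_force: 0.0
```

Call:
{"op": "arm_command", "data": {
  "increments": [
    {"slide": [0,0,-0.03],"spin": 0,"gripper": 1},
    {"slide": [0,0,-0.07],"spin": 0,"gripper": 1},
    {"slide": [0,0,-0.11],"spin": 0,"gripper": 1},
    {"slide": [0,0,-0.15],"spin": 0,"gripper": 1},
    {"slide": [0,0,-0.19],"spin": 0,"gripper": 1},
    {"slide": [0,0,-0.2],"spin": 0,"gripper": 1},
    {"slide": [0,0,-0.2],"spin": 0,"gripper": 1}
  ]
}}

```text
t: 31.7
tool_pos: [0.5349, 0.0258, 0.337]
tool_rot: [2.425, 1.987, 0.01]
contact_force: [-0.8, 0.0, -0.0]
opening: 0.0856
grip_force: 0.0
```

```bash
python3 -c "
from h import *
print(status.get_obs()['q'].round(2))
plan((.65,-.07,.34,123),(.70,.0,.34,168.6))"
```

```text
[-0.09 -0.19  1.78  0.    1.53  0.11]
from [5.34900e-01 2.58000e-02 3.37000e-01 7.86602e+01] t 31.7 open 0.0856
slide [-0.0713, 0.1317, -0.003] spin -44.34 rows>= 6.2
slide [0.0315, 0.0801, -0.0] spin -45.6 rows>= 6.4
```

```bash
python3 -c "
from h import *
plan((.6,.14,.32,118),(.665,.27,.26,158.1))"
```

```text
from [5.34900e-01 2.58000e-02 3.37000e-01 7.86602e+01] t 31.7 open 0.0856
slide [0.1248, 0.0414, 0.017] spin -39.34 rows>= 5.5
slide [0.0843, 0.1184, 0.06] spin -40.1 rows>= 5.6
```

Call:
{"op": "arm_command", "data": {
  "increments": [
    {"slide": [0.1248,0.0414,0.017],"spin": -39.3,"gripper": 1},
    {"slide": [0.1248,0.0414,0.017],"spin": -39.3,"gripper": 1},
    {"slide": [0.1248,0.0414,0.017],"spin": -39.3,"gripper": 1},
    {"slide": [0.1248,0.0414,0.017],"spin": -39.3,"gripper": 1},
    {"slide": [0.1248,0.0414,0.017],"spin": -39.3,"gripper": 1},
    {"slide": [0.1248,0.0414,0.017],"spin": -39.3,"gripper": 1},
    {"slide": [0.1248,0.0414,0.017],"spin": -39.3,"gripper": 1}
  ]
}}

```text
t: 32.28
tool_pos: [0.5976, 0.1405, 0.3111]
tool_rot: [-1.615, -2.69, 0.005]
contact_force: [-0.1, 0.1, 0.9]
opening: 0.0852
grip_force: 0.0
```

Call:
{"op": "arm_command", "data": {
  "increments": [
    {"slide": [0.0843,0.1184,0.06],"spin": -40.1,"gripper": 1},
    {"slide": [0.0843,0.1184,0.06],"spin": -40.1,"gripper": 1},
    {"slide": [0.0843,0.1184,0.06],"spin": -40.1,"gripper": 1},
    {"slide": [0.0843,0.1184,0.06],"spin": -40.1,"gripper": 1},
    {"slide": [0.0843,0.1184,0.06],"spin": -40.1,"gripper": 1},
    {"slide": [0.0843,0.1184,0.06],"spin": -40.1,"gripper": 1},
    {"slide": [0.0843,0.1184,0.06],"spin": -40.1,"gripper": 1},
    {"slide": [0.0843,0.1184,0.06],"spin": -40.1,"gripper": 1}
  ]
}}

```text
t: 32.95
tool_pos: [0.663, 0.2698, 0.2529]
tool_rot: [-0.603, -3.081, 0.002]
contact_force: [-0.2, -0.5, 0.5]
opening: 0.0858
grip_force: 0.0
```

```bash
python3 -c "
from h import *
grab('wrist','w14.png')
plan((.6125,.2875,.2,158.1))"
```

```text
from [  0.6632   0.2697   0.2536 157.869 ] t 33.0 open 0.0853
slide [0.0536, -0.0026, 0.0536] spin -0.23 rows>= 1.8
```

View pics/w14.png

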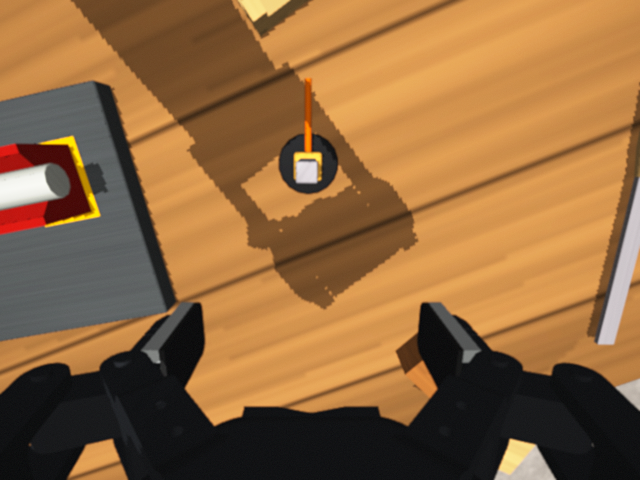

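```bash
python3 -c "
from h import *
m=load('w14.png')
g=lambda *a:unproj(m,*a)[:2]
p=g(307,172,.12);f0=g(308.5,164,.01);t=g(308,78.5,.05);d=t-p;print(p,f0,t,np.linalg.norm(d),np.degrees(np.arctan2(*d[::-1])))
plan((*p,.149,np.degrees(np.arctan2(*d[::-1]))))"
```

```text
[0.61068677 0.28732102] [0.61138704 0.28702967] [0.55523558 0.30991182] 0.059876368672781184 157.83402445248058
from [  0.6632   0.2697   0.2536 157.869 ] t 33.0 open 0.0853
slide [0.0553, -0.0034, 0.1046] spin 0.04 rows>= 2.8
```

Call:
{"op": "arm_command", "data": {
  "increments": [
    {"slide": [0.0553,-0.0023,0],"spin": 0,"gripper": 1},
    {"slide": [0.0553,-0.0023,0.01],"spin": 0,"gripper": 1},
    {"slide": [0.0553,-0.0023,0.04],"spin": 0,"gripper": 1},
    {"slide": [0.0553,-0.0023,0.07],"spin": 0,"gripper": 1},
    {"slide": [0.0553,-0.0023,0.09],"spin": 0,"gripper": 1},
    {"slide": [0.0553,-0.0023,0.1],"spin": 0,"gripper": 1},
    {"slide": [0.0553,-0.0023,0.1],"spin": 0,"gripper": 1},
    {"slide": [0.0553,-0.0023,0.1],"spin": 0,"gripper": 1}
  ]
}}

```text
t: 33.67
tool_pos: [0.6116, 0.2883, 0.1549]
tool_rot: [0.6, 3.084, 0.0]
contact_force: [0.5, -0.2, 0.3]
opening: 0.0856
grip_force: 0.0
```

```bash
python3 -c "
from h import *
m=load('w14.png');a=np.radians(157.85)
p=unproj(m,307,172,.12)[:2]+.0012*np.array([np.sin(a),-np.cos(a)]);print(p)
plan((*p,.149,157.85))"
```

```text
[0.61113921 0.28843246]
from [6.116000e-01 2.883000e-01 1.549000e-01 1.579783e+02] t 33.67 open 0.0856
slide [0.0004, -0.0, 0.0059] spin 0.13 rows>= 0.1
```

Call:
{"op": "arm_command", "data": {
  "increments": [
    {"slide": [0,0,0.004],"spin": 0,"gripper": 1},
    {"slide": [0,0,0.004],"spin": 0,"gripper": 1},
    {"slide": [0,0,0.004],"spin": 0,"gripper": 1}
  ]
}}

```text
t: 33.92
tool_pos: [0.6121, 0.2888, 0.1521]
tool_rot: [0.598, 3.082, 0.002]
contact_force: [-0.7, -1.1, 0.4]
opening: 0.0854
grip_force: 0.0
```

Call:
{"op": "arm_command", "data": {
  "increments": [
    {"slide": [0,0,0],"spin": 0,"gripper": -1},
    {"slide": [0,0,0],"spin": 0,"gripper": -1},
    {"slide": [0,0,0],"spin": 0,"gripper": -1},
    {"slide": [0,0,0],"spin": 0,"gripper": -1},
    {"slide": [0,0,0],"spin": 0,"gripper": -1},
    {"slide": [0,0,0],"spin": 0,"gripper": -1},
    {"slide": [0,0,0],"spin": 0,"gripper": -1},
    {"slide": [0,0,0],"spin": 0,"gripper": -1}
  ],
  "newtons": 40
}}

```text
t: 34.58
tool_pos: [0.6113, 0.2885, 0.1505]
tool_rot: [-0.598, -3.084, 0.001]
contact_force: [-0.5, -0.8, 0.4]
opening: 0.011
grip_force: 40.0
```

Call:
{"op": "arm_command", "data": {
  "increments": [
    {"slide": [0,0,0],"spin": 0,"gripper": -1},
    {"slide": [0,0,0],"spin": 0,"gripper": -1},
    {"slide": [0,0,0],"spin": 0,"gripper": -1}
  ]
}}

```text
t: 34.83
tool_pos: [0.6113, 0.2885, 0.1505]
tool_rot: [-0.598, -3.084, 0.0]
contact_force: [-0.8, -0.2, -0.5]
opening: 0.0115
grip_force: 40.1
```

```bash
python3 -c "
from h import *
plan();print(status.get_obs()['contact_force'])"
```

```text
from [6.113000e-01 2.885000e-01 1.505000e-01 1.580536e+02] t 34.83 open 0.0115
[-0.78482652 -0.19618338 -0.46535637]
```

Call:
{"op": "arm_command", "data": {
  "increments": [
    {"slide": [0,0,-0.03],"spin": 0,"gripper": -1},
    {"slide": [0,0,-0.06],"spin": 0,"gripper": -1},
    {"slide": [0,0,-0.1],"spin": 0,"gripper": -1},
    {"slide": [0,0,-0.13],"spin": 0,"gripper": -1},
    {"slide": [0,0,-0.13],"spin": 0,"gripper": -1},
    {"slide": [0,0,-0.13],"spin": 0,"gripper": -1}
  ]
}}

```text
t: 35.33
tool_pos: [0.612, 0.289, 0.2825]
tool_rot: [0.597, 3.081, 0.004]
contact_force: [-0.2, -0.3, -4.3]
opening: 0.0115
grip_force: 39.9
```

```bash
python3 -c "
from h import *
print(status.get_obs()['contact_force'])
plan((.64,.0055,.28,168.65))"
```

```text
[-0.24106653 -0.25981909 -4.27559475]
from [  0.612    0.289    0.2825 158.0622] t 35.33 open 0.0115
slide [-0.1319, -0.2525, 0.0025] spin -10.59 rows>= 6.8
```

Call:
{"op": "arm_command", "data": {
  "increments": [
    {"slide": [-0.013,-0.025,0],"spin": -1,"gripper": -1},
    {"slide": [-0.03,-0.057,0],"spin": -2.4,"gripper": -1},
    {"slide": [-0.048,-0.092,0],"spin": -4,"gripper": -1},
    {"slide": [-0.066,-0.127,0],"spin": -5.5,"gripper": -1},
    {"slide": [-0.084,-0.162,0],"spin": -7,"gripper": -1},
    {"slide": [-0.102,-0.197,0],"spin": -8.5,"gripper": -1},
    {"slide": [-0.12,-0.23,0],"spin": -10,"gripper": -1},
    {"slide": [-0.1319,-0.2525,0],"spin": -10.6,"gripper": -1}
  ]
}}

```text
t: 36.0
tool_pos: [0.6378, 0.0019, 0.2758]
tool_rot: [-0.312, -3.119, 0.002]
contact_force: [1.0, 0.6, -4.2]
opening: 0.0113
grip_force: 40.1
```

Call:
{"op": "arm_command", "data": {
  "increments": [
    {"slide": [0,0,0],"spin": 0,"gripper": -1},
    {"slide": [0,0,0],"spin": 0,"gripper": -1},
    {"slide": [0,0,0],"spin": 0,"gripper": -1},
    {"slide": [0,0,0],"spin": 0,"gripper": -1}
  ]
}}

```text
t: 36.33
tool_pos: [0.6386, 0.0062, 0.2783]
tool_rot: [-0.308, -3.123, -0.001]
contact_force: [-0.0, -0.9, -3.7]
opening: 0.0113
grip_force: 40.2
```

```bash
python3 -c "
from h import *
fr,m=grab('wrist','w15.png')
plan((.6138,.0105,.2,168.65))
h=cv2.cvtColor(fr,cv2.COLOR_RGB2HSV)
# bar by low saturation bright; scriber orange tip in hand
M=cv2.inRange(h,(3,180,120),(16,255,255));c,_=cv2.findContours(M,0,1)
for k in sorted(c,key=cv2.contourArea)[::-1][:3]:print('or',cv2.boundingRect(k),cv2.contourArea(k))
M=cv2.inRange(h,(0,0,130),(180,40,255));c,_=cv2.findContours(M,0,1)
for k in sorted(c,key=cv2.contourArea)[::-1][:3]:print('bar',cv2.boundingRect(k),cv2.contourArea(k),cv2.minAreaRect(k))
cv2.imwrite('pics/w15b.png',fr[...,::-1])
"
```

```text
from [6.38800e-01 6.40000e-03 2.79000e-01 1.68742e+02] t 36.38 open 0.0111
slide [0.0253, -0.0009, 0.079] spin 0.09 rows>= 2.0
or (305, 165, 12, 105) 978.0
or (411, 133, 6, 2) 0.5
or (368, 61, 1, 1) 0.0
bar (165, 55, 295, 55) 9721.5 ((312.01202392578125, 81.85459899902344), (294.0560302734375, 53.24489974975586), 0.260433554649353)
bar (294, 352, 34, 30) 919.0 ((310.5, 366.5), (29.0, 33.0), 90.0)
bar (594, 418, 46, 33) 738.0 ((616.5, 434.0), (32.0, 45.0), 90.0)
```

View pics/w15.png

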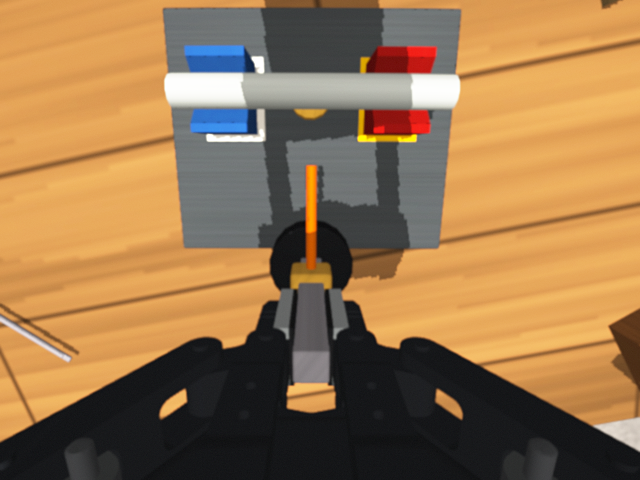

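```bash
python3 -c "
from h import *
m=load('w15.png')
g=lambda *a:unproj(m,*a)[:2]
A=g(165,90,.078);B=g(459.5,91,.078);d=B-A;print('bar',(A+B)/2,np.linalg.norm(d),np.degrees(np.arctan2(*d[::-1])))
e1=g(312,72.5,.079);e2=g(312,108.5,.079);print('axis mid',(e1+e2)/2,np.linalg.norm(e1-e2))
c=((A+B)/2);tip=g(311,165,.279-.1005);base=g(311,268,.279-.1005);s=tip-base
print('tip',tip,'dir',np.degrees(np.arctan2(*s[::-1])))
C=np.array([.6388,.0064]);a=np.radians(168.74);X=np.array([np.cos(a),np.sin(a)]);Y=np.array([np.sin(a),-np.cos(a)])
print('tip tool',(tip-C)@X,(tip-C)@Y,'bar mid tool',(c-C)@X,(c-C)@Y,((e1+e2)/2-C)@X)
"
```

```text
bar [0.53300874 0.02736966] 0.20715015375412316 78.55433865328041
axis mid [0.53356814 0.0270503 ] 0.023482714198144402
tip [0.57867644 0.01732696] dir 168.74789311024617
tip tool 0.061099871521640134 -0.001023185450784489 bar mid tool 0.10784947220274345 -9.093798788029073e-05 0.10723848079241682
```

Call:
{"op": "arm_command", "data": {
  "increments": [
    {"slide": [0.0247,0.0003,0.02],"spin": 0.1,"gripper": -1},
    {"slide": [0.0247,0.0003,0.05],"spin": 0.1,"gripper": -1},
    {"slide": [0.0247,0.0003,0.075],"spin": 0.1,"gripper": -1},
    {"slide": [0.0247,0.0003,0.09],"spin": 0.1,"gripper": -1},
    {"slide": [0.0247,0.0003,0.095],"spin": 0.1,"gripper": -1},
    {"slide": [0.0247,0.0003,0.095],"spin": 0.1,"gripper": -1},
    {"slide": [0.0247,0.0003,0.095],"spin": 0.1,"gripper": -1},
    {"slide": [0.0247,0.0003,0.095],"spin": 0.1,"gripper": -1}
  ]
}}

```text
t: 37.05
tool_pos: [0.6163, 0.0106, 0.1876]
tool_rot: [0.312, 3.123, 0.0]
contact_force: [0.7, -0.1, -2.5]
opening: 0.0118
grip_force: 40.2
```

Call:
{"op": "arm_command", "data": {
  "increments": [
    {"slide": [0,0,0],"spin": 0,"gripper": -1},
    {"slide": [0,0,0],"spin": 0,"gripper": -1},
    {"slide": [0,0,0],"spin": 0,"gripper": -1},
    {"slide": [0,0,0],"spin": 0,"gripper": -1}
  ]
}}

```text
t: 37.38
tool_pos: [0.6154, 0.0102, 0.1861]
tool_rot: [0.313, 3.125, -0.0]
contact_force: [0.6, -0.5, -3.7]
opening: 0.0114
grip_force: 40.2
```

```bash
python3 -c "
from h import *
plan((.6146,.0115,.1755,168.65))"
```

```text
from [6.154000e-01 1.020000e-02 1.861000e-01 1.685517e+02] t 37.38 open 0.0114
slide [0.0011, 0.0011, 0.0106] spin -0.1 rows>= 0.3
```

Call:
{"op": "arm_command", "data": {
  "increments": [
    {"slide": [0.0009,0.001,0.003],"spin": -0.1,"gripper": -1},
    {"slide": [0.0009,0.001,0.006],"spin": -0.1,"gripper": -1},
    {"slide": [0.0009,0.001,0.008],"spin": -0.1,"gripper": -1},
    {"slide": [0.0009,0.001,0.009],"spin": -0.1,"gripper": -1},
    {"slide": [0.0009,0.001,0.0095],"spin": -0.1,"gripper": -1},
    {"slide": [0.0009,0.001,0.0095],"spin": -0.1,"gripper": -1},
    {"slide": [0.0009,0.001,0.0095],"spin": -0.1,"gripper": -1}
  ]
}}

```text
t: 37.97
tool_pos: [0.6145, 0.0114, 0.1759]
tool_rot: [0.311, 3.126, 0.0]
contact_force: [0.1, 0.7, -2.9]
opening: 0.0111
grip_force: 40.4
```

```bash
python3 -c "
from h import *
plan((.6146,.0115,.1755,168.65));print(status.get_obs()['contact_force'])"
```

```text
from [6.14500e-01 1.14000e-02 1.75900e-01 1.68652e+02] t 37.97 open 0.0111
slide [-0.0001, 0.0001, 0.0004] spin 0.0 rows>= 0.0
[ 0.14523676  0.67977979 -2.92791509]
```

Lower the last fraction, release slowly, rise and check numerically.

Call:
{"op": "arm_command", "data": {
  "increments": [
    {"slide": [0,0,0.0005],"spin": 0,"gripper": -1},
    {"slide": [0,0,0.001],"spin": 0,"gripper": -1},
    {"slide": [0,0,0.001],"spin": 0,"gripper": -1},
    {"slide": [0,0,0.001],"spin": 0,"gripper": -1}
  ]
}}

```text
t: 38.3
tool_pos: [0.6147, 0.0114, 0.1759]
tool_rot: [0.31, 3.126, -0.0]
contact_force: [-4.0, -0.0, 2.9]
opening: 0.0108
grip_force: 41.0
```

Call:
{"op": "arm_command", "data": {
  "increments": [
    {"slide": [0,0,0],"spin": 0,"gripper": 0},
    {"slide": [0,0,0],"spin": 0,"gripper": 0},
    {"slide": [0,0,0],"spin": 0,"gripper": 1},
    {"slide": [0,0,0],"spin": 0,"gripper": 1},
    {"slide": [0,0,0],"spin": 0,"gripper": 1},
    {"slide": [0,0,0],"spin": 0,"gripper": 1},
    {"slide": [0,0,0],"spin": 0,"gripper": 1}
  ]
}}

```text
t: 38.88
tool_pos: [0.6145, 0.0114, 0.175]
tool_rot: [0.311, 3.126, 0.0]
contact_force: [-0.5, -0.4, 0.0]
opening: 0.0853
grip_force: 0.0
```

Call:
{"op": "arm_command", "data": {
  "increments": [
    {"slide": [0,0,-0.03],"spin": 0,"gripper": 1},
    {"slide": [0,0,-0.07],"spin": 0,"gripper": 1},
    {"slide": [0,0,-0.11],"spin": 0,"gripper": 1},
    {"slide": [-0.04,0,-0.15],"spin": 0,"gripper": 1},
    {"slide": [-0.06,0,-0.16],"spin": 0,"gripper": 1},
    {"slide": [-0.06,0,-0.16],"spin": 0,"gripper": 1},
    {"slide": [-0.06,0,-0.16],"spin": 0,"gripper": 1},
    {"slide": [-0.06,0,-0.16],"spin": 0,"gripper": 1}
  ]
}}

```text
t: 39.55
tool_pos: [0.6727, -0.0003, 0.3336]
tool_rot: [-0.31, -3.124, -0.0]
contact_force: [0.0, -0.5, -0.7]
opening: 0.0853
grip_force: 0.0
```

```bash
python3 -c "
from h import *
fr,m=grab('wrist','w16.png');plan()
h=cv2.cvtColor(fr,cv2.COLOR_RGB2HSV)
M=cv2.inRange(h,(3,180,120),(16,255,255));c,_=cv2.findContours(M,0,1)
for k in sorted(c,key=cv2.contourArea)[::-1][:2]:print('or',cv2.boundingRect(k),cv2.minAreaRect(k))
M=cv2.inRange(h,(0,0,130),(180,40,255));c,_=cv2.findContours(M,0,1)
for k in sorted(c,key=cv2.contourArea)[::-1][:2]:print('bar',cv2.boundingRect(k),cv2.contourArea(k),cv2.minAreaRect(k))
for n in('scene','side'):grab(n,n+'9.png')
"
```

```text
from [ 6.722000e-01 -1.000000e-04  3.329000e-01  1.686589e+02] t 39.6 open 0.0854
or (604, 268, 36, 46) ((626.8994750976562, 290.6925354003906), (27.751253128051758, 43.64242935180664), 60.01836013793945)
or (0, 237, 21, 30) ((5.846155166625977, 252.73072814941406), (27.180309295654297, 20.801258087158203), 33.6900634765625)
bar (187, 29, 250, 42) 6456.0 ((311.46246337890625, 49.30751037597656), (249.0765838623047, 39.756690979003906), 0.5644721984863281)
bar (494, 439, 62, 41) 1565.0 ((524.4999389648438, 459.0), (39.99999237060547, 60.99999237060547), 90.0)
```

```bash
python3 -c "
from h import *
m=load('w16.png');a=cv2.imread('pics/w16.png');h=cv2.cvtColor(a,cv2.COLOR_BGR2HSV)
M=cv2.inRange(h,(3,150,70),(18,255,255))[30:300,220:400]
M[:,:]*=1
print('predicted tip,post base,post top',[proj(m,p).round(1) for p in((.5557,.0233,.075),(.6146,.0115,.075),(.6146,.0115,.145),(.5334,.0264,.075))])
c,_=cv2.findContours(M,0,1)
for k in sorted(c,key=cv2.contourArea)[::-1][:3]:
  b=cv2.boundingRect(k);print((b[0]+220,b[1]+30,b[2:]),cv2.contourArea(k))
# column 311 scan
for v in range(40,175,4):print(v,h[v,311].tolist(),end=' ')
g=cv2.inRange(h,(0,0,110),(180,45,255))[60:250,260:370];c,_=cv2.findContours(g,0,1)
for k in sorted(c,key=cv2.contourArea)[::-1][:2]:print('post?',cv2.boundingRect(k))
for n,i in(('side','0'),('scene','0')):
  p,q=[cv2.imread(f'pics/{n}{j}.png').astype(int) for j in '09']
  for nm,b in(('sd',dict(side=(440,270,475,350),scene=(140,295,218,352))),('tape',dict(side=(207,152,235,180),scene=(494,188,517,222)))):
    x0,y0,x1,y1=b[n];print(n,nm,np.abs(p-q)[y0:y1,x0:x1].mean().round(2))
"
```

```text
predicted tip,post base,post top [array([312.2,  85.3]), array([312.1, 157.9]), array([312.4, 160.9]), array([310.6,  56.3])]
(220, 202, (180, 98)) 17187.0
(294, 72, (26, 96)) 346.5
(356, 72, (44, 28)) 55.5
40 [38, 16, 129] 44 [36, 16, 163] 48 [34, 12, 166] 52 [39, 15, 166] 56 [30, 13, 157] 60 [30, 12, 147] 64 [30, 14, 127] 68 [40, 15, 103] 72 [19, 179, 189] 76 [20, 193, 202] 80 [20, 191, 199] 84 [13, 252, 180] 88 [13, 252, 182] 92 [13, 251, 183] 96 [12, 244, 184] 100 [13, 251, 183] 104 [12, 249, 182] 108 [12, 247, 182] 112 [12, 248, 183] 116 [13, 249, 182] 120 [13, 255, 180] 124 [13, 249, 183] 128 [13, 252, 181] 132 [13, 255, 217] 136 [17, 255, 254] 140 [17, 255, 254] 144 [19, 205, 243] 148 [24, 143, 249] 152 [150, 6, 227] 156 [160, 7, 225] 160 [162, 6, 228] 164 [160, 7, 225] 168 [16, 120, 87] 172 [120, 17, 46] post? (0, 0, 110, 46)
post? (43, 90, 17, 17)
side sd 4.22
side tape 3.96
scene sd 5.05
scene tape 5.39
```

```bash
python3 -c "
from h import *
m=load('w16.png');a=cv2.imread('pics/w16.png');h=cv2.cvtColor(a,cv2.COLOR_BGR2HSV)
for u in(311,270,350):
  print(u,[(v,h[v,u].tolist()) for v in list(range(22,42,2))+list(range(62,76))])
print([(v,h[v,311,0]) for v in range(78,88)])
for z in(.075,.08):print([unproj(m,311,v,z)[:2].round(4) for v in(34,70,82.5)])
C=m['c2w'][:3,3];print('cam',C)
# silhouette of cylinder axis M, r=.012
ax=np.array([.5334,.0264]);X=np.array([-.9805,.1968])
d=(ax-C[:2])@X;H=C[2]-.075;th=np.arctan2(d,H);al=np.arcsin(.012/np.hypot(d,H))
for t in(th-al,th,th+al):
  s=H*np.tan(t);print(proj(m,np.append(C[:2]+X*s+np.array([.1968,.9805])*((ax-C[:2])@np.array([.1968,.9805])),.075)).round(1))
"
```

```text
311 [(22, [90, 14, 56]), (24, [105, 9, 57]), (26, [90, 9, 57]), (28, [90, 18, 57]), (30, [90, 14, 56]), (32, [100, 14, 56]), (34, [105, 9, 56]), (36, [90, 18, 56]), (38, [70, 13, 61]), (40, [38, 16, 129]), (62, [33, 17, 138]), (63, [36, 19, 134]), (64, [30, 14, 127]), (65, [30, 15, 122]), (66, [38, 17, 118]), (67, [35, 14, 112]), (68, [40, 15, 103]), (69, [45, 16, 98]), (70, [18, 61, 112]), (71, [18, 140, 157]), (72, [19, 179, 189]), (73, [20, 191, 202]), (74, [19, 193, 203]), (75, [20, 192, 203])]
270 [(22, [83, 10, 98]), (24, [98, 10, 103]), (26, [90, 12, 108]), (28, [83, 11, 92]), (30, [75, 5, 108]), (32, [80, 6, 118]), (34, [60, 6, 120]), (36, [60, 4, 124]), (38, [60, 6, 124]), (40, [35, 11, 141]), (62, [30, 13, 140]), (63, [30, 13, 139]), (64, [37, 17, 138]), (65, [34, 15, 135]), (66, [34, 15, 138]), (67, [33, 17, 136]), (68, [34, 16, 128]), (69, [34, 15, 117]), (70, [39, 17, 105]), (71, [26, 18, 102]), (72, [20, 22, 104]), (73, [23, 20, 104]), (74, [15, 24, 106]), (75, [20, 21, 107])]
350 [(22, [90, 14, 56]), (24, [90, 9, 58]), (26, [90, 9, 57]), (28, [80, 14, 56]), (30, [90, 9, 55]), (32, [98, 17, 59]), (34, [100, 14, 56]), (36, [110, 14, 56]), (38, [90, 9, 56]), (40, [35, 12, 125]), (62, [30, 14, 142]), (63, [34, 15, 137]), (64, [25, 12, 130]), (65, [30, 16, 126]), (66, [30, 17, 121]), (67, [34, 18, 116]), (68, [38, 18, 111]), (69, [36, 12, 103]), (70, [40, 16, 93]), (71, [40, 10, 80]), (72, [105, 8, 62]), (73, [105, 19, 55]), (74, [105, 26, 58]), (75, [100, 27, 56])]
[(78, np.uint8(20)), (79, np.uint8(20)), (80, np.uint8(20)), (81, np.uint8(19)), (82, np.uint8(15)), (83, np.uint8(13)), (84, np.uint8(13)), (85, np.uint8(12)), (86, np.uint8(13)), (87, np.uint8(13))]
[array([0.517, 0.03 ]), array([0.5438, 0.0247]), array([0.5533, 0.0227])]
[array([0.5183, 0.0297]), array([0.5447, 0.0245]), array([0.5541, 0.0226])]
cam [0.60483114 0.01241662 0.4046329 ]
[310.6  72.2]
[310.6  56.3]
[310.6  39.9]
```

```bash
python3 -c "
from station import order
print(order.finish_job())"
```

```text
the job is handed in; nothing more can be done
None
```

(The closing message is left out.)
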